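# Clamp a mortice lock on the drilling bed with the geared hold-down jack

## Robot

A 6-joint arm with a two-finger parallel gripper is mounted at the origin on a cart in front of the work surface, level with it; the furniture and walls round the work are solid. World frame = base frame: x ahead of the robot, y to its left, z up, the work surface at z = 0. Lengths are in m, angles in rad, forces in N, time in s.
With the tool pointing down it reaches from about 0.375 to 0.9 m from the base axis. Payload 3.1 kg.
Tool frame: the origin (TCP) lies midway between the tips of the shut fingers; the grasp point (between the pads) lies 19 mm behind it; z points along the fingers, y is the line along which they close (so a half turn about z gives the same grasp; the last joint's range is limited). The gripper opens to 85 mm and grips with 20 to 120 N. Pads are 22 mm wide; open, the fingers measure 114 mm over their backs; the gripper's body (76 mm by 85 mm) begins 54 mm behind the grasp point. The pads swing forward as they close: fully open they stand 13 mm farther back than shut.
Start: joints at [-1.504, 0.527, 1.433, -0, 1.181, -0.178], TCP at [0.152, -0.606, 0.201] pointing down, gripper open.
Joint ranges: [-3.08, 3.08], [-0.75, 2.2], [0.22, 2.44], [-1.43, 4.57], [0, 2.65], [-2.85, 2.85]. Speed limits (rad/s): [2.79, 2.79, 3.14, 3.14, 3.14, 3.14].

## Interface

Orientations are given as a unit quaternion [x, y, z, w].
In Python, from station import manip gives the robot as it stands.
- The arm moves only by the tool step_arm, never from a script. Its argument "targets" is text: rows parted by semicolons, each of 4 numbers parted by spaces: the shift along the tool's x, y, z in mm, then the turn about the tool's z in degrees. A call has 1 to 12 rows; each row is the pose to reach, as a shift and turn from the pose commanded when the call began, along the tool's axes at that moment; what a row does not reach only later rows make up. A row lasts 1/10 s, in which the tool goes at most 50 mm and 8.59 degrees, less where a joint would pass 70% of its speed; a pose out of reach is approached as far as the arm can. A call with a gripper value outside its range is refused whole. "gripper" is the closure, from 0 (fully open) to 1 (shut), set as the call begins (left out, the last holds). The fingers move at their own pace and stop on an object; "squeeze" is the grip in N (left out, the last holds). Time passes only in rows, so rows that repeat a pose let the fingers close. It gives the time, the measured TCP pose, the force, the opening and the grip force at its end, in the units of the state.
- manip.sense(): the state, without advancing time (a new reading comes with each control period).
- manip.snapshot(name): name is "side" or "top" or "wrist"; returns the picture (420x560x3 uint8, red, green, blue); there is no depth.
- manip.get_calibration(name): a dict with "fov_y" (degrees; the focal length in pixels is half the picture's height over the tangent of half this angle, whatever the lens; pixels are square), "cx", "cy" (the principal point, pixels), "extrinsics" (4x4, takes a point from camera to world coordinates); the wrist camera has in their place "tool_from_camera" (4x4, takes a point from camera to tool coordinates, whose origin is the TCP and whose axes are the flange's). Camera axes: x right, y down, z forward; pixel columns grow to the right and rows downward; lengths in m; the calibration is good to about 2 mm. A picture is of the moment at which its call begins: read the wrist's pose just before it. get_calibration takes no time and is no camera call.
- manip.sign_off(): hands the job in; it is judged then, once.
Trained networks look in the newest picture that a camera, given by its name, has taken for a name from the list of things; names that differ only in an ending like _2 or _b are one class to them, and where a whole thing is asked for, a point or a joint stands for the part that bears it (a point fixed in the world has none). Each returns a list of dicts, best first, with "p" (0 to 1); they miss things now and then, are a little off and sometimes report something else, mostly with a low value. They report only what shows in the picture. A call takes as long as a camera call.
- manip.recognise(camera, query): "position" ([column, row] in pixels, amid what is visible of it).
- manip.masks_of(camera, query): "pixels" (420x560 bool, what is visible of it) and "position" ([column, row] in pixels, amid what is visible of it).
- manip.mark_of(camera, query): "position" ([column, row] in pixels: a listed point, or the origin of a listed thing).
The state is a dict: "t": time; "q": joint angles; "qd": joint speeds; "tau": joint torques, N m; "tcp_pos": TCP position; "tool_rot": TCP orientation; "force": force on the tool from outside, world axes, zero at the start; "ft_torque": the same for the moment, N m; "finger_gap": opening from 0.0 (shut) to 1.0 (fully open); "gripper_force": force on a finger pad.
Only numpy, scipy, OpenCV 4.12 (cv2) and the standard library are available. Lean on these libraries where they do the work, as an engineer would, in place of code of your own. Each camera call takes 0.05 s, during which the arm holds its last target. There are 200 camera calls.

## Task

Clamp the mortice lock for drilling: slide it along the drilling bed, away from you, until its long front plate sits squarely against both locating pins, without ramming it. Then wind the crank of the hold-down jack clockwise until the pressure foot comes down on the lock case and the crank turns clearly heavier, and stop there: the lock must be held firmly, but do not screw down so hard that the thin case is crushed. Let go of the crank and leave the other things on the bench where they are.

Things in the scene. Friction and masses are not known exactly. Their poses are not given: they have to be found in the camera images.
- bed: dark steel drilling bed, 250 x 200 x 14 mm, bolted down. Origin on the worktop plane straight under the jack foot's axis; x points away from the robot, y left, z up. Bed top at z = 14 mm, from x = -132 to +118 mm. Two upright locating pins, 14 mm thick and 24 mm tall, stand on it at x = +31, y = +75 and -75 mm: their near sides are at x = +24 mm
- jack: dark green hold-down jack fixed on the bed, same origin and axes. A gear case hangs over the bed (90 to 169 mm above the worktop, near side at x = -19 mm, 58 mm wide); its ram carries a round foot 30 mm wide, sprung at 80 N per mm, driven straight down 10 mm per clockwise turn. Its height is not reported: it starts 9 to 25 mm above the case. The jack holds by its own friction when let go
- crank_axis (a point): point on the upright axis of the crank, 48 mm beyond the foot's axis, at the height of crank_grip (217 mm above the worktop; the crank stays at this height). The crank turns clockwise, seen from above, to lower the foot. It starts at any angle
- crank_grip (a point): middle of the crank's upright black sleeve, 19 mm thick, 46 mm tall, spinning freely on its pin 42 mm from the crank axis; the arm is 26 mm lower, nothing stands above the sleeve. Turning takes 2 N along the circle while the foot runs free (at rest friction can hide 2 N either way); once it bears each further newton is 26 N on the lock, rising over an eighth of a turn. Stop at about 4 N
- mortice_lock: steel mortice lock: case 130 x 85 x 16 mm, on its far side a front plate 180 mm long, 20 mm high, 3 mm thick, with two bolts 13 mm out of it. Origin under the lock at the bed's top; y points to the plate (away from the robot), x along it (right). Case's near edge at y = -51, x = -65 to +65 mm; plate's outer face at y = +38 mm. Starts 18 to 38 mm short of the pins; about 0.55 kg, 4 to 10 N to slide
- hammer: locksmith's hammer, 268 mm long, lying to the right of the bed; origin under its middle; not to be moved
- file_flat: flat file with wooden handle, 280 mm long, left of the bed; origin under its middle; not to be moved
- cylinder_b: brass lock cylinder, 44 x 72 x 17 mm, left of the bed; origin under its middle; not to be moved
- pen_2: marker pen, 135 mm long, near the front edge on the left; origin under its middle; not to be moved
- pin_tin: round open tin, 64 mm wide and 22 mm high, at the back left of the bed; origin under its middle; not to be moved

How it is judged:
By the outcome, as a careful person would: the job done as asked, in the order asked, and still so for the second after the job is handed in, with the robot touching nothing.
It also fails if it takes over 72 s, if anything falls off the work surface, if the arm or the gripper's body presses on something with over 40 N, if the wrist force passes 120 N, or if a joint passes its speed limit or range.

## Working session

There is one attempt and no reset: what is moved stays moved. The work goes in short steps, Python scripts to look and compute and a tool call to move; the robot and the scene stay as the last step left them, time stands still between calls to the robot, and variables do not carry over. Pictures are saved under pics/ and viewed, at most 10 in all, crops included, and the job is handed in when it is done.

Besides the shell and the picture viewer there is one more tool, called after "Call:" as a command line: name --argument value ..., lists and objects as JSON in quotes. step_arm: Moves the arm, as the interface text tells. Its arguments: {"type":"object","properties":{"targets":{"type":"string"},"gripper":{"type":"number"},"squeeze":{"type":"number"}},"required":["targets"]}

```bash
mkdir -p pics; cat > h.py <<'E'
import numpy as np, cv2
from scipy.spatial.transform import Rotation as R
from station import manip
def cam(n):
    c=manip.get_calibration(n); f=210/np.tan(np.radians(c['fov_y'])/2)
    if n=='wrist':
        s=manip.sense(); T=np.eye(4); T[:3,:3]=R.from_quat(s['tool_rot']).as_matrix(); T[:3,3]=s['tcp_pos']
        E=T@np.array(c['tool_from_camera'])
    else: E=np.array(c['extrinsics'])
    return f,c['cx'],c['cy'],E
def ray(C,p,z):
    f,cx,cy,E=C; d=E[:3,:3]@np.array([(p[0]-cx)/f,(p[1]-cy)/f,1]); o=E[:3,3]
    return o+d*(z-o[2])/d[2]
def proj(C,X):
    f,cx,cy,E=C; v=E[:3,:3].T@(np.array(X)-E[:3,3]); return [f*v[0]/v[2]+cx,f*v[1]/v[2]+cy]
def st():
    s=manip.sense(); print('t',s['t'],'tcp',np.round(s['tcp_pos'],4),'rot',np.round(R.from_quat(s['tool_rot']).as_matrix(),3).tolist(),'F',np.round(s['force'],1),'gap',s['finger_gap'],'q',np.round(s['q'],2)); return s
E
python3 - <<'E'
from h import *
st()
for n in ['top','side']:
    im=manip.snapshot(n); C=cam(n); cv2.imwrite(f'pics/{n}0.png',im[:,:,::-1])
    print(n,np.round(C[3],3).tolist(),C[0])
    for q,z in [('bed',0),('jack',0),('crank_axis',.217),('crank_grip',.217),('mortice_lock',.014),('hammer',0)]:
        print(q,[(np.round(d['p'],2),np.round(d['position']),np.round(ray(C,d['position'],z),4)) for d in manip.mark_of(n,q)[:2]])
E
```

```text
t 0.0 tcp [ 0.1515 -0.6056  0.1999] rot [[0.97, 0.242, -0.0], [0.242, -0.97, 0.002], [0.0, -0.002, -1.0]] F [-0.1  0.3 -0.5] gap 0.9993939598270616 q [-1.5   0.53  1.43  0.    1.18 -0.18]
top [[0.007, -0.996, 0.086, 0.441], [-1.0, -0.008, -0.012, -0.167], [0.013, -0.086, -0.996, 1.171], [0.0, 0.0, 0.0, 1.0]] 467.1254874667283
bed [(np.float64(0.74), array([300., 199.]), array([ 0.5796, -0.2249,  0.    ]))]
jack [(np.float64(0.93), array([297., 199.]), array([ 0.578 , -0.2191,  0.    ])), (np.float64(0.55), array([297., 197.]), array([ 0.5844, -0.219 ,  0.    ]))]
crank_axis [(np.float64(0.64), array([302., 162.]), array([ 0.6305, -0.2181,  0.217 ]))]
crank_grip [(np.float64(0.44), array([316., 149.]), array([ 0.6579, -0.2479,  0.217 ]))]
mortice_lock [(np.float64(0.65), array([300., 216.]), array([ 0.5342, -0.2251,  0.014 ])), (np.float64(0.59), array([301., 197.]), array([ 0.5815, -0.2279,  0.014 ]))]
hammer [(np.float64(0.93), array([390., 162.]), array([ 0.6759, -0.4543,  0.    ]))]
side [[-0.882, -0.296, 0.366, -0.003], [-0.471, 0.56, -0.682, 0.83], [-0.003, -0.774, -0.633, 1.063], [0.0, 0.0, 0.0, 1.0]] 540.3796961952647
bed [(np.float64(0.59), array([278., 232.]), array([ 0.5742, -0.2157,  0.    ]))]
jack [(np.float64(0.65), array([278., 232.]), array([ 0.5738, -0.2174,  0.    ])), (np.float64(0.23), array([257., 158.]), array([ 0.8233, -0.5258,  0.    ]))]
crank_axis [(np.float64(0.63), array([255., 168.]), array([ 0.6356, -0.2038,  0.217 ]))]
crank_grip [(np.float64(0.41), array([257., 159.]), array([ 0.6518, -0.2425,  0.217 ]))]
mortice_lock [(np.float64(0.93), array([290., 228.]), array([ 0.5419, -0.2315,  0.014 ]))]
hammer [(np.float64(0.61), array([291., 185.]), array([ 0.6463, -0.4417,  0.    ])), (np.float64(0.48), array([258., 167.]), array([ 0.7922, -0.4763,  0.    ]))]
```

```bash
python3 - <<'E'
import cv2
a=cv2.imread('pics/top0.png')[90:330,180:440]; cv2.imwrite('pics/top0c.png',cv2.resize(a,None,fx=2.5,fy=2.5,interpolation=cv2.INTER_CUBIC))
E
```

```text
(no output)
```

View pics/top0c.png

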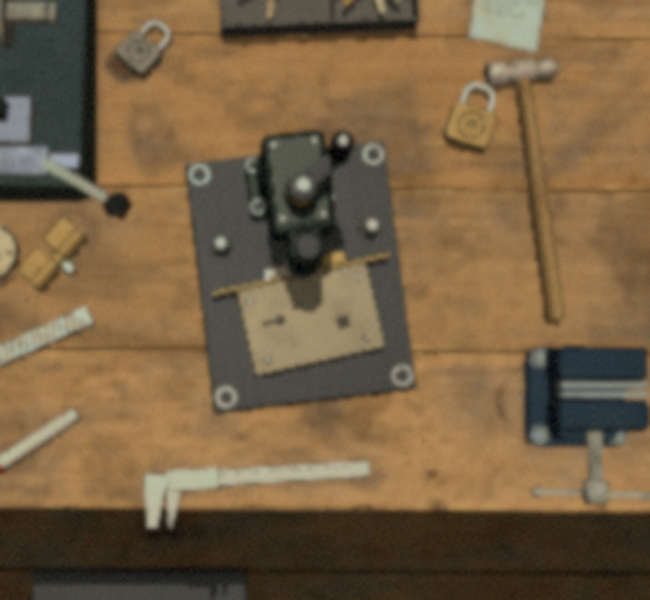

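View pics/side0.png

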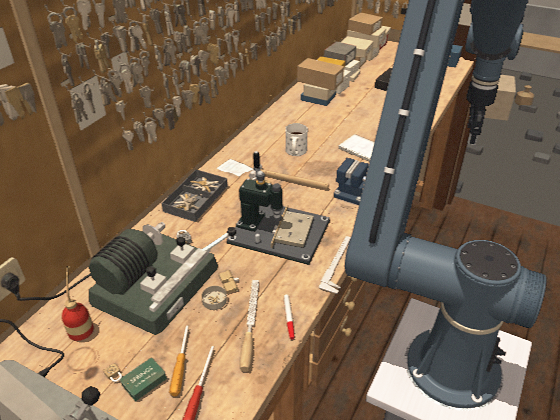

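```bash
python3 - <<'E'
from h import *
C=cam('top')
P=lambda x,y,z: ray(C,(x/2.5+180-.3,y/2.5+90-.3),z)
for n,x,y,z in [('sFL',199,174,.014),('sFR',373,153,.014),('sNL',226,397,.014),('sNR',401,375,.014),('pinL',221,243,.038),('pinR',372,226,.038),('caseNL',255,375,.03),('caseNR',383,346,.03),('plL',213,295,.034),('plR',389,256,.034),('grip',342,141,.24),('axis',302,187,.217)]:
    print(n,np.round(P(x,y,z),4))
L=P(221,243,.038);Rr=P(372,226,.038)
yd=(L-Rr)[:2];print(np.linalg.norm(yd));yd/=np.linalg.norm(yd);xd=np.array([yd[1],-yd[0]])
print('bed yaw',np.degrees(np.arctan2(xd[1],xd[0])))
o=(L+Rr)[:2]/2-.031*xd
print('bed origin from pins',o,'from screws',np.mean([P(199,174,.014),P(373,153,.014),P(226,397,.014),P(401,375,.014)],0)[:2]+.007*xd,'axis',o+.048*xd)
a=P(255,375,.03);b=P(383,346,.03);d=(a-b)[:2];print('lock width',np.linalg.norm(d),'yaw',np.degrees(np.arctan2(-d[0],d[1])))
d=(P(213,295,.034)-P(389,256,.034))[:2];print('plate',np.linalg.norm(d),'yaw',np.degrees(np.arctan2(-d[0],d[1])))
for z in (.014,): 
  for q in [P(255,375,.03),P(383,346,.03),P(213,295,.034),P(389,256,.034)]:
    v=q[:2]-o; print('in bed',np.round([v@xd,v@yd],4))
E
```

```text
sFL [ 0.6769 -0.1226  0.014 ]
sFR [ 0.7    -0.2976  0.014 ]
sNL [ 0.4538 -0.1517  0.014 ]
sNR [ 0.4768 -0.325   0.014 ]
pinL [ 0.6038 -0.1458  0.038 ]
pinR [ 0.6219 -0.2938  0.038 ]
caseNL [ 0.4752 -0.1801  0.03  ]
caseNR [ 0.5045 -0.3053  0.03  ]
plL [ 0.553  -0.1384  0.034 ]
plR [ 0.5929 -0.3109  0.034 ]
grip [ 0.6591 -0.247   0.24  ]
axis [ 0.6255 -0.2158  0.217 ]
0.14909197593727191
bed yaw 6.977314401983679
bed origin from pins [ 0.58206978 -0.22355792] from screws [ 0.58382786 -0.22338436] axis [ 0.62971431 -0.21772706]
lock width 0.12859350098357636 yaw 13.16096065225647
plate 0.17708599364335018 yaw 13.024656816079366
in bed [-0.1007  0.0562]
in bed [-0.0869 -0.0717]
in bed [-0.0185  0.0881]
in bed [ 0.0001 -0.088 ]
```

Call:
step_arm --targets "48 -35 0 1; 96 -70 0 2; 144 -105 0 3; 191 -139 0 4; 230 -167 0 5; 268 -195 0 6; 306 -223 0 7; 345 -250 0 7; 370 -269 0 7; 383 -278 0 7; 383 -278 0 7; 383 -278 0 7"

```text
t: 1.9
tcp_pos: [0.4558, -0.2437, 0.201]
tool_rot: [0.998, 0.062, -0.0, 0.0]
force: [-0.8, 0.1, 0.1]
finger_gap: 0.996
gripper_force: 0.0
```

```bash
python3 - <<'E'
from h import *
st(); C=cam('wrist'); print(np.round(manip.get_calibration('wrist')['tool_from_camera'],3).tolist())
im=manip.snapshot('wrist'); cv2.imwrite('pics/w1.png',cv2.resize(im[:,:,::-1],None,fx=1.4,fy=1.4))
np.savez('w1.npz',f=C[0],cx=C[1],cy=C[2],E=C[3])
for q,z in [('bed',0),('crank_axis',.217),('crank_grip',.217),('mortice_lock',.014)]:
    print(q,[(np.round(d['p'],2),np.round(d['position']),np.round(ray(C,d['position'],z),4)) for d in manip.mark_of('wrist',q)[:2]])
E
```

```text
t 1.9 tcp [ 0.4558 -0.2437  0.201 ] rot [[0.992, 0.124, -0.0], [0.124, -0.992, -0.001], [-0.0, 0.001, -1.0]] F [-0.8  0.1  0.1] gap 0.9962381117165894 q [-0.71  0.38  1.7  -0.    1.06  0.74]
[[-0.001, -0.959, -0.282, 0.072], [1.0, -0.0, -0.001, 0.001], [0.001, -0.282, 0.959, -0.173], [0.0, 0.0, 0.0, 1.0]]
bed []
crank_axis []
crank_grip []
mortice_lock [(np.float64(0.64), array([282., 110.]), array([ 0.5366, -0.2338,  0.014 ]))]
```

View pics/w1.png

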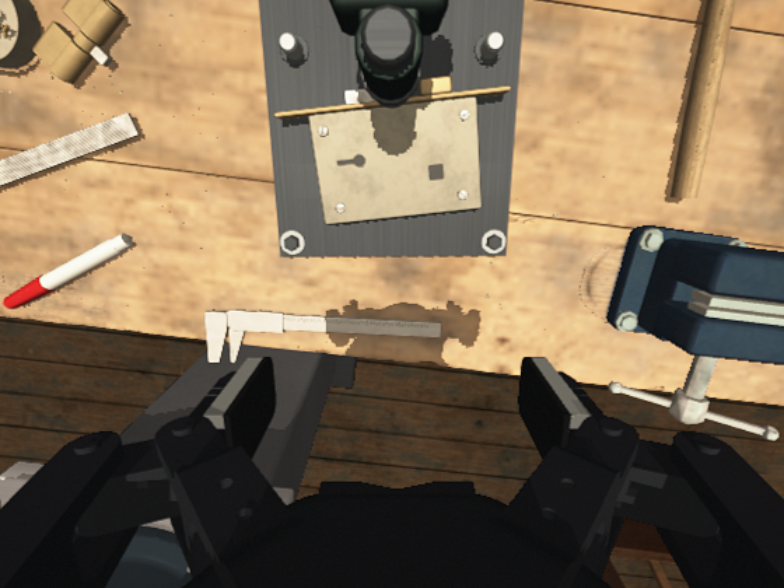

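```bash
python3 - <<'E'
from h import *
w=np.load('w1.npz');C=(w['f'],w['cx'],w['cy'],w['E'])
P=lambda x,y,z: ray(C,(x/1.4,y/1.4),z)[:2]
L=P(288,40,.038);Rr=P(495,41,.038);yd=L-Rr;print(np.linalg.norm(yd));yd/=np.linalg.norm(yd);xd=np.array([yd[1],-yd[0]])
o=(L+Rr)/2-.031*xd;print('o',o,'yaw',np.degrees(np.arctan2(xd[1],xd[0])),'nearcorners',P(280,257,.014),P(505,257,.014))
for n,q in [('bcL',P(280,257,.014)),('bcR',P(505,257,.014)),('cNL',P(327,223,.03)),('cNR',P(480,208,.03)),('plL',P(276,116,.034)),('plR',P(509,90,.034))]:
    v=q-o; print(n,np.round([v@xd*1e3,v@yd*1e3],1))
E
```

```text
0.14884947518562275
o [ 0.58178276 -0.22536932] yaw 6.8411544617140025 nearcorners [ 0.43748221 -0.14300924] [ 0.4620961  -0.34091632]
bcL [-133.5   99. ]
bcR [-132.6 -100.5]
cNL [-101.1   53.3]
cNR [-88.3 -72.5]
plL [-19.4  88.1]
plR [ -0.5 -88.1]
```

Call:
step_arm --targets "0 0 0 -8.5; 0 0 0 -17; 0 1 0 -25.5; 0 2 0 -34; 0 3 0 -42.5; 0 4 0 -51; 0 4 0 -59.5; 0 4 0 -68; 0 4 0 -76.5; 0 4 0 -85; 0 4 0 -93.5; 0 4 0 -102"

```text
t: 3.35
tcp_pos: [0.4556, -0.2487, 0.2009]
tool_rot: [0.579, 0.815, -0.0, -0.0]
force: [0.2, 0.0, -0.4]
finger_gap: 0.999
gripper_force: 0.0
```

Call:
step_arm --targets "0 0 10 -8.5; 0 0 25 -17; 0 0 40 -25.5; 0 0 60 -34; 0 0 80 -42.5; 0 0 100 -51; 0 0 120 -59.5; 0 0 135 -68; 0 0 145 -76.5; 0 0 155 -77.8; 0 0 160 -77.8; 0 0 160 -77.8"

```text
t: 4.55
tcp_pos: [0.4558, -0.2479, 0.0404]
tool_rot: [-0.058, 0.998, 0.0, -0.0]
force: [-0.4, -1.0, 0.4]
finger_gap: 1.001
gripper_force: 0.0
```

```bash
python3 - <<'E'
from h import *
st()
im=manip.snapshot('side'); cv2.imwrite('pics/s2.png',cv2.resize(im[150:290,200:400,::-1],None,fx=4,fy=4,interpolation=cv2.INTER_CUBIC))
E
```

```text
t 4.55 tcp [ 0.4558 -0.2479  0.0404] rot [[-0.993, -0.116, -0.001], [-0.116, 0.993, 0.001], [0.001, 0.001, -1.0]] F [-0.4 -1.   0.4] gap 1.0007849537594256 q [-0.71  0.64  1.83  0.    0.67 -2.4 ]
```

View pics/s2.png

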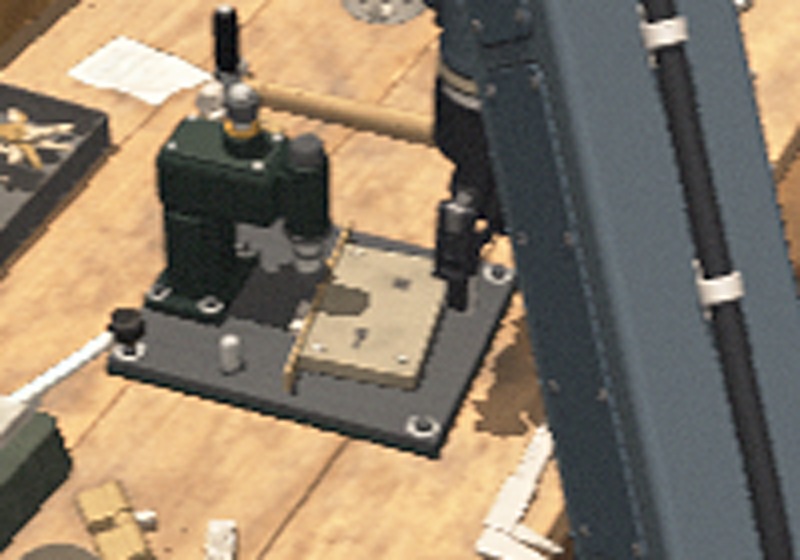

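Call:
step_arm --targets "0 0 15 0; 0 0 24 0; 0 0 29 0; 0 0 31 0; 0 0 32 0; 0 0 33 0; 0 0 33 0; 0 0 33 0"

```text
t: 5.4
tcp_pos: [0.4564, -0.2479, 0.0081]
tool_rot: [-0.06, 0.998, -0.0, 0.0]
force: [-0.4, 0.0, -0.3]
finger_gap: 1.001
gripper_force: 0.0
```

Call:
step_arm --targets "-3 0 0 0; -6 0 0 0; -9 0 0 0; -12 0 0 0; -15 0 0 0; -18 0 0 0; -21 0 0 0; -24 0 0 0; -26 0 0 0; -28 0 0 0; -30 0 0 0; -30 0 0 0"

```text
t: 6.6
tcp_pos: [0.4863, -0.2443, 0.008]
tool_rot: [-0.06, 0.998, -0.0, 0.0]
force: [0.3, -0.0, 0.4]
finger_gap: 1.0
gripper_force: 0.0
```

```bash
python3 - <<'E'
from h import *
st()
im=manip.snapshot('side'); cv2.imwrite('pics/s3.png',cv2.resize(im[180:290,220:360,::-1],None,fx=5,fy=5,interpolation=cv2.INTER_CUBIC))
E
```

```text
t 6.6 tcp [ 0.4863 -0.2443  0.008 ] rot [[-0.993, -0.119, 0.0], [-0.119, 0.993, -0.0], [-0.0, -0.0, -1.0]] F [ 0.3 -0.   0.4] gap 1.0004655934962636 q [-0.67  0.72  1.77  0.    0.65 -2.36]
```

View pics/s3.png

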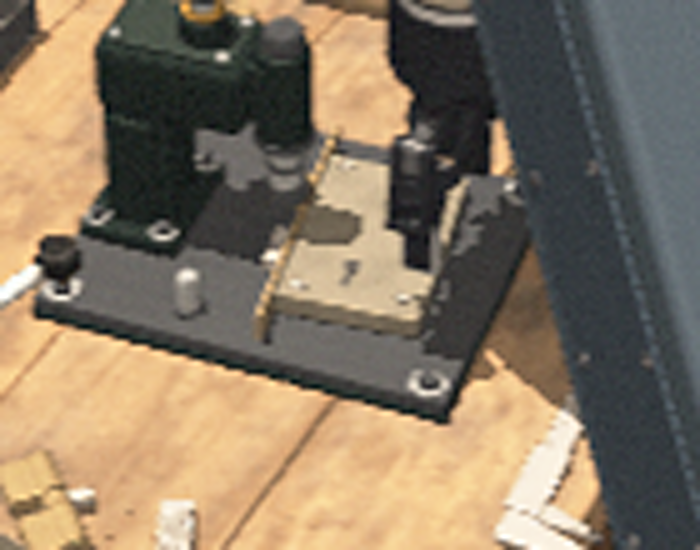

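```bash
python3 - <<'E'
from h import *
C=cam('side');s=manip.sense();T=R.from_quat(s['tool_rot']).as_matrix()
for yy in (43,57):
  for xx in (-11,0,11):
    for h in (0,13,25): print(xx,yy,h,np.round((np.array(proj(C,s['tcp_pos']+T@np.array([xx,yy,-h])/1e3))-[220,180])*5))
b=lambda x,y,z: np.round((np.array(proj(C,[.5825+x*.9928-y*.1201,-.2245+x*.1201+y*.9928,z]))-[220,180])*5)
print('case corners',b(-.101,.053,.03),b(-.088,-.072,.03),'bed',b(-.132,.1,.014))
E
```

```text
-11 43 0 [401. 309.]
-11 43 13 [401. 293.]
-11 43 25 [401. 277.]
0 43 0 [419. 314.]
0 43 13 [419. 297.]
0 43 25 [420. 282.]
11 43 0 [437. 319.]
11 43 13 [437. 302.]
11 43 25 [438. 286.]
-11 57 0 [392. 325.]
-11 57 13 [393. 308.]
-11 57 25 [393. 292.]
0 57 0 [410. 330.]
0 57 13 [411. 313.]
0 57 25 [411. 297.]
11 57 0 [429. 334.]
11 57 13 [429. 318.]
11 57 25 [430. 302.]
case corners [414. 307.] [463. 169.] bed [438. 396.]
```

Call:
step_arm --targets "5 0 0 0; 10 0 0 0; 15 0 0 0; 20 0 0 0; 25 0 0 0; 28 0 0 0; 30 0 0 0; 30 0 3 0; 30 0 6 0; 30 0 8 0; 30 0 9 0; 30 0 9 0"

```text
t: 7.85
tcp_pos: [0.4562, -0.2476, -0.0014]
tool_rot: [-0.06, 0.998, 0.0, -0.0]
force: [-0.1, 0.2, -0.6]
finger_gap: 1.0
gripper_force: 0.0
```

```bash
python3 - <<'E'
from h import *
st()
im=manip.snapshot('side'); cv2.imwrite('pics/s4.png',cv2.resize(im[180:290,220:360,::-1],None,fx=5,fy=5,interpolation=cv2.INTER_CUBIC))
E
```

```text
t 7.85 tcp [ 0.4562 -0.2476 -0.0014] rot [[-0.993, -0.119, -0.0], [-0.119, 0.993, 0.0], [0.0, 0.0, -1.0]] F [-0.1  0.2 -0.6] gap 0.9998561022073127 q [-0.71  0.72  1.84  0.    0.58 -2.4 ]
```

View pics/s4.png

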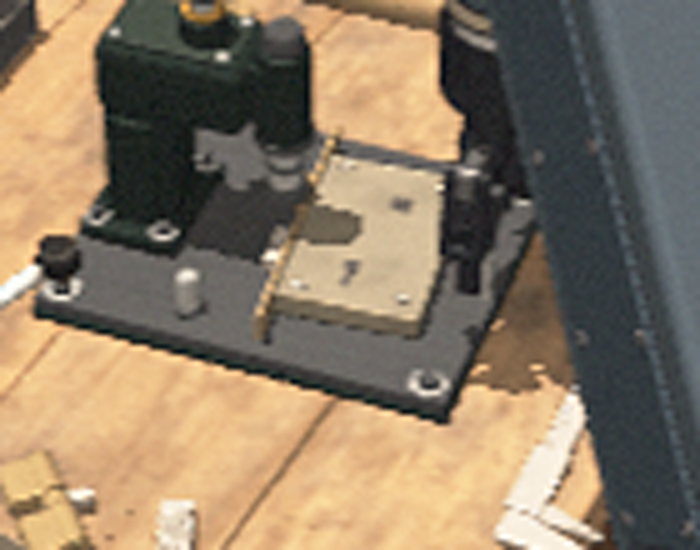

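```bash
python3 - <<'E'
from h import *
w=np.load('w1.npz');f,cx,cy=float(w['f']),float(w['cx']),float(w['cy']);print(f,cx,cy)
c=manip.get_calibration('wrist');T=np.array(c['tool_from_camera'])
# triangulate pad tip: rays at given tool y
for p,y in [((272,362),.0425),((272,362),.035),((522,362),-.0425),((240,358),.057)]:
    d=T[:3,:3]@np.array([(p[0]/1.4-cx)/f,(p[1]/1.4-cy)/f,1]); o=T[:3,3]
    for yy in (y,-y): print(p,np.round(o+d*(yy-o[1])/d[1],4))
E
```

```text
295.88789958161976 283.12219524742335 205.2623468313283
(272, 362) [ 0.1376  0.0425 -0.3051]
(272, 362) [ 0.0087 -0.0425 -0.0474]
(272, 362) [ 0.1262  0.035  -0.2824]
(272, 362) [ 0.02   -0.035  -0.0702]
(522, 362) [ 0.1334 -0.0425 -0.2965]
(522, 362) [ 0.006   0.0425 -0.0423]
(240, 358) [ 0.1401  0.057  -0.3134]
(240, 358) [ 0.0054 -0.057  -0.0378]
```

Call:
step_arm --targets "0 1 -10 0; 0 3 -22 0; 0 3 -22 0"

```text
t: 8.2
tcp_pos: [0.4568, -0.2453, 0.0229]
tool_rot: [-0.06, 0.998, -0.001, 0.001]
force: [-0.5, 0.5, 0.3]
finger_gap: 0.995
gripper_force: 0.0
```

Call:
step_arm --targets "0 0 0 0; 0 0 0 0; 0 0 0 0; 0 0 0 0; 0 0 0 0; 0 0 0 0; 0 0 0 0; 0 0 0 0; -3 0 0 0; -6 0 0 0; -9 0 0 0; -12 0 0 0" --gripper 1 --squeeze 40

```text
t: 9.4
tcp_pos: [0.4682, -0.2434, 0.0209]
tool_rot: [-0.06, 0.998, -0.0, 0.0]
force: [0.3, 1.3, -0.1]
finger_gap: 0.0
gripper_force: 0.0
```

Call:
step_arm --targets "-2 0 0 0; -4 0 0 0; -6 0 0 0; -8 0 0 0; -10 0 0 0; -12 0 0 0; -14 0 0 0; -16 0 0 0; -18 0 0 0; -20 0 0 0"

```text
t: 10.4
tcp_pos: [0.4878, -0.2409, 0.0209]
tool_rot: [-0.06, 0.998, 0.0, -0.0]
force: [-0.1, -0.2, 0.2]
finger_gap: 0.001
gripper_force: 0.0
```

```bash
python3 - <<'E'
from h import *
C=cam('side');s=st();T=R.from_quat(s['tool_rot']).as_matrix()
print(np.round((np.array(proj(C,s['tcp_pos']))-[220,180])*5)+[12,18])
im=manip.snapshot('side'); cv2.imwrite('pics/s5.png',cv2.resize(im[180:290,220:360,::-1],None,fx=5,fy=5,interpolation=cv2.INTER_CUBIC))
E
```

```text
t 10.4 tcp [ 0.4878 -0.2409  0.0209] rot [[-0.993, -0.119, -0.0], [-0.119, 0.993, 0.0], [0.0, 0.0, -1.0]] F [-0.1 -0.2  0.2] gap 0.0010431503235054202 q [-0.66  0.7   1.77  0.    0.67 -2.35]
[451. 271.]
```

View pics/s5.png

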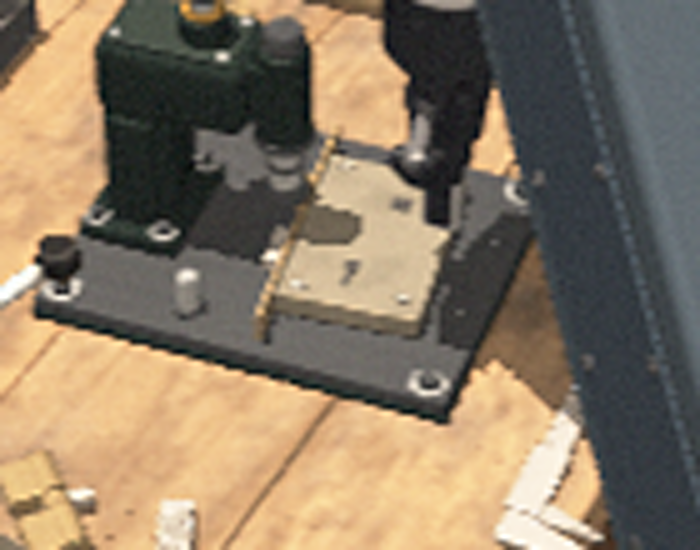

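Call:
step_arm --targets "-1 0 0 0; -2 0 0 0; -3 0 0 0; -4 0 0 0; -5 0 0 0; -6 0 0 0; -7 0 0 0; -8 0 0 0"

```text
t: 11.25
tcp_pos: [0.4957, -0.24, 0.0209]
tool_rot: [-0.06, 0.998, -0.0, 0.0]
force: [-0.2, 0.2, -0.1]
finger_gap: -0.001
gripper_force: 0.0
```

```bash
python3 - <<'E'
from h import *
C=cam('wrist');s=st();c=manip.get_calibration('wrist');T=np.array(c['tool_from_camera'])
v=T[:3,:3].T@(-T[:3,3]);print('tcp px',(C[0]*v[0]/v[2]+C[1]-180)*4,(C[0]*v[1]/v[2]+C[2]-160)*4)
for y in (.053,-.072,-.01):
  x=-.101+(.053-y)*.104
  p=proj(C,[.5825+x*.9928-y*.1201,-.2245+x*.1201+y*.9928,.03]);print('edge px',(p[0]-180)*4,(p[1]-160)*4)
im=manip.snapshot('wrist'); cv2.imwrite('pics/w6.png',cv2.resize(im[160:310,180:380,::-1],None,fx=4,fy=4,interpolation=cv2.INTER_CUBIC))
E
```

```text
t 11.25 tcp [ 0.4957 -0.24    0.0209] rot [[-0.993, -0.119, 0.0], [-0.119, 0.993, -0.0], [-0.0, -0.0, -1.0]] F [-0.2  0.2 -0.1] gap -0.0008710178314869277 q [-0.65  0.7   1.75  0.    0.69 -2.34]
tcp px 419.1103241727826 306.8236485350237
edge px 814.7401555257866 247.89022764269203
edge px -27.986924519231138 331.44058290804037
edge px 385.641724893924 290.43226429016784
```

View pics/w6.png

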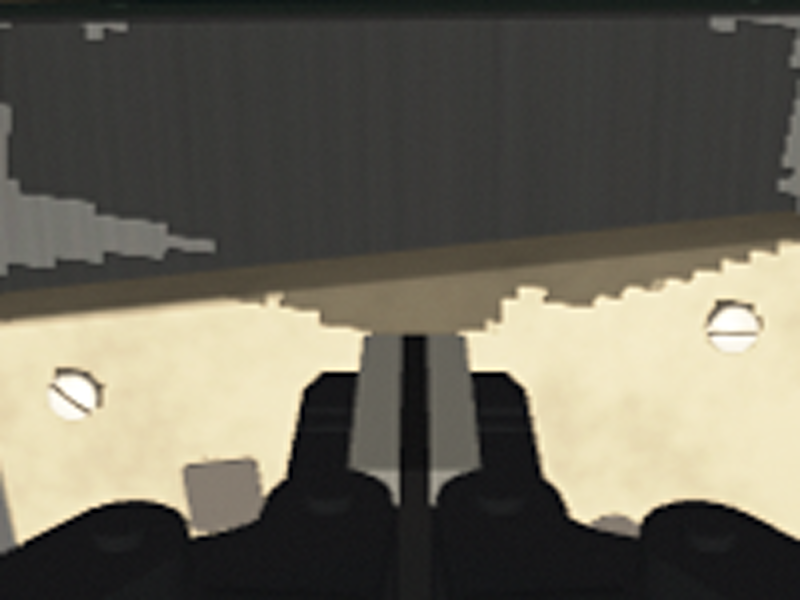

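Call:
step_arm --targets "7 0 0 0; 14 0 0 0; 21 0 0 0; 28 0 0 0; 35 0 0 0; 35 0 5 0; 35 0 9 0; 35 0 11 0; 35 0 12 0; 35 0 13 0; 35 0 14 0; 35 0 15 0"

```text
t: 12.5
tcp_pos: [0.461, -0.2442, 0.0059]
tool_rot: [-0.06, 0.998, -0.0, 0.0]
force: [0.3, -0.4, 0.3]
finger_gap: 0.0
gripper_force: 0.0
```

Call:
step_arm --targets "0 0 1 0; 0 0 2 0; 0 0 3 0; 0 0 4 0"

```text
t: 12.9
tcp_pos: [0.4608, -0.2442, 0.0019]
tool_rot: [-0.06, 0.998, -0.0, 0.0]
force: [-0.6, -0.5, 0.7]
finger_gap: 0.001
gripper_force: 0.0
```

Call:
step_arm --targets "0 0 1 0; 0 0 2 0; 0 0 3 0; 0 0 4 0"

```text
t: 13.3
tcp_pos: [0.4608, -0.2442, -0.0022]
tool_rot: [-0.06, 0.998, 0.0, 0.0]
force: [-0.4, 0.8, 0.1]
finger_gap: 0.0
gripper_force: 0.0
```

Call:
step_arm --targets "0 0 1 0; 0 0 2 0; 0 0 3 0; 0 0 3 0"

```text
t: 13.7
tcp_pos: [0.4608, -0.2441, -0.0052]
tool_rot: [-0.06, 0.998, 0.0, -0.0]
force: [-0.1, -0.3, 0.7]
finger_gap: -0.001
gripper_force: 0.0
```

Call:
step_arm --targets "0 0 1 0; 0 0 2 0; 0 0 3 0; 0 0 3 0"

```text
t: 14.1
tcp_pos: [0.4607, -0.2441, -0.0082]
tool_rot: [-0.06, 0.998, 0.0, -0.0]
force: [0.6, -1.3, -0.2]
finger_gap: -0.004
gripper_force: 0.0
```

Call:
step_arm --targets "0 0 1 0; 0 0 2 0; 0 0 3 0; 0 0 3 0"

```text
t: 14.5
tcp_pos: [0.4607, -0.2441, -0.0112]
tool_rot: [-0.059, 0.998, 0.0, -0.0]
force: [-0.1, -0.7, 0.6]
finger_gap: 0.002
gripper_force: 0.0
```

Call:
step_arm --targets "0 0 1 0; 0 0 2 0; 0 0 3 0; 0 0 3 0"

```text
t: 14.9
tcp_pos: [0.4607, -0.2441, -0.0142]
tool_rot: [-0.06, 0.998, 0.0, -0.0]
force: [0.5, -0.1, -0.1]
finger_gap: -0.003
gripper_force: 0.0
```

Call:
step_arm --targets "-3 0 0 0; -6 0 0 0; -9 0 0 0; -12 0 0 0; -15 0 0 0; -18 0 0 0; -20 0 0 0; -22 0 0 0; -24 0 0 0; -26 0 0 0"

```text
t: 15.9
tcp_pos: [0.4862, -0.2407, -0.0142]
tool_rot: [-0.06, 0.998, 0.0, -0.0]
force: [-3.4, 0.1, 1.3]
finger_gap: 0.002
gripper_force: 2.1
```

Call:
step_arm --targets "-2 0 0 0; -4 0 0 0; -6 0 0 0; -8 0 0 0; -10 0 0 0; -11 0 0 0; -12 0 0 0"

```text
t: 16.6
tcp_pos: [0.4987, -0.2397, -0.0141]
tool_rot: [-0.06, 0.998, -0.0, 0.0]
force: [-4.0, -0.3, 2.6]
finger_gap: 0.0
gripper_force: 2.0
```

```bash
cat > lk.py <<'E'
from h import *
st()
im=manip.snapshot('top'); cv2.imwrite('pics/tl.png',cv2.resize(im[150:260,240:350,::-1],None,fx=5,fy=5,interpolation=cv2.INTER_CUBIC))
C=cam('top')
for n,z in(('top',.03),):
    m=manip.masks_of(n,'mortice_lock')
    if m:
        print(m[0]['p']); c=cv2.findContours(m[0]['pixels'].astype('uint8'),0,1)[0]; c=max(c,key=cv2.contourArea)
        P=np.array([ray(C,p,z)[:2] for p in c[:,0]])-[.5825,-.2245]
        B=np.c_[P@[.9928,.1201],P@[-.1201,.9928]]*1e3
        print('xmin',B[:,0].min(),'xmax',B[:,0].max(),'y',B[:,1].min(),B[:,1].max(),'left end x',B[B[:,1]>80].mean(0),'right',B[B[:,1]<-75].mean(0))
        for y0 in (-75,-60,60,75):
            k=abs(B[:,1]-y0)<3; print(y0,B[k,0].min() if k.any() else None,B[k,0].max() if k.any() else None)
E
python3 lk.py
```

```text
t 16.6 tcp [ 0.4987 -0.2397 -0.0141] rot [[-0.993, -0.119, 0.0], [-0.119, 0.993, -0.0], [-0.0, -0.0, -1.0]] F [-4.  -0.3  2.6] gap 0.00038474307083077755 q [-0.65  0.77  1.76 -0.    0.62 -2.34]
0.78
xmin -40.29799907787895 xmax 24.651936714902632 y 12.468414035746441 86.21028443100971 left end x [ 7.01095145 83.54041943] right [nan nan]
-75 None None
-60 None None
60 -40.022725379099754 12.058380524515364
75 6.321502111281167 9.057294608997811lk.py:11: RuntimeWarning: Mean of empty slice.
  print('xmin',B[:,0].min(),'xmax',B[:,0].max(),'y',B[:,1].min(),B[:,1].max(),'left end x',B[B[:,1]>80].mean(0),'right',B[B[:,1]<-75].mean(0))
  ret = um.true_divide(
```

Call:
step_arm --targets "-1 0 0 0; -2 0 0 0; -3 0 0 0; -4 0 0 0; -5 0 0 0; -6 0 0 0"

```text
t: 17.3
tcp_pos: [0.5023, -0.2379, -0.0142]
tool_rot: [-0.06, 0.998, 0.001, -0.002]
force: [-8.0, -0.3, 5.8]
finger_gap: -0.001
gripper_force: 4.1
```

Call:
step_arm --targets "-1 0 0 0; -2 0 0 0; -3 0 0 0; -4 0 0 0"

```text
t: 17.7
tcp_pos: [0.5046, -0.2364, -0.0142]
tool_rot: [-0.06, 0.998, 0.002, -0.004]
force: [-10.4, 1.2, 7.6]
finger_gap: -0.002
gripper_force: 5.4
```

Call:
step_arm --targets "-1 0 0 0; -2 0 0 0; -3 0 0 0; -3 0 0 0"

```text
t: 18.1
tcp_pos: [0.5061, -0.2354, -0.0142]
tool_rot: [-0.06, 0.998, 0.003, -0.005]
force: [-12.7, -0.4, 8.5]
finger_gap: 0.002
gripper_force: 6.5
```

```bash
python3 lk.py 2>/dev/null; python3 - <<'E'
from h import *
im=manip.snapshot('side')[175:275,220:360,::-1]; t=cv2.imread('pics/tl.png'); a=cv2.resize(im,(560,400),interpolation=2); t=cv2.resize(t,(400,400))[:,:240]
cv2.imwrite('pics/c7.png',np.hstack([a,t]))
E
```

```text
t 18.1 tcp [ 0.5061 -0.2354 -0.0142] rot [[-0.993, -0.12, -0.011], [-0.12, 0.993, 0.006], [0.01, 0.007, -1.0]] F [-12.7  -0.4   8.5] gap 0.00198598727933157 q [-0.63  0.77  1.73 -0.    0.65 -2.32]
0.86
xmin -25.3403118068198 xmax 28.77206030393853 y 17.369428321122417 84.57277129170774 left end x [21.1049392  83.21353545] right [nan nan]
-75 None None
-60 None None
60 -25.3403118068198 24.936264518399323
75 16.445714908929254 26.58438369171857
```

View pics/c7.png

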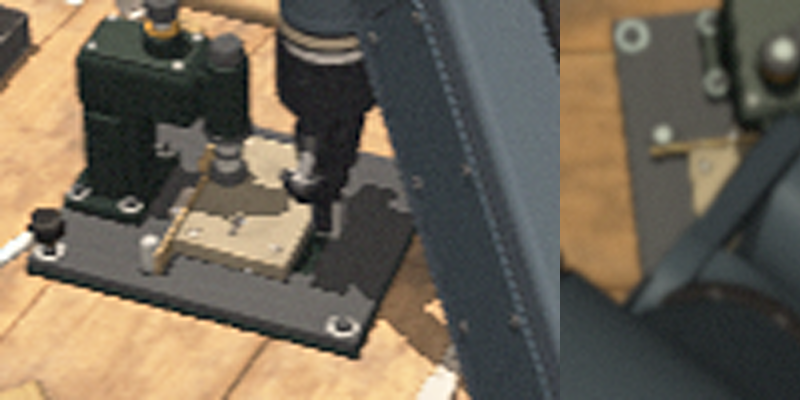

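Call:
step_arm --targets "5 0 0 0; 15 0 0 0; 30 0 0 0; 45 0 -20 0; 60 0 -60 0; 80 0 -110 0; 100 0 -160 0; 110 0 -210 0; 110 0 -250 0; 110 0 -275 0; 110 0 -275 0; 110 0 -275 0" --gripper 0.5

```text
t: 19.45
tcp_pos: [0.4027, -0.2515, 0.2613]
tool_rot: [-0.059, 0.998, -0.001, 0.001]
force: [-0.1, -0.2, 0.7]
finger_gap: 0.499
gripper_force: 0.0
```

```bash
python3 lk.py; python3 - <<'E'
from h import *
C=cam('top');manip.snapshot('top')
for q,z in [('crank_axis',.217),('crank_grip',.217),('mortice_lock',.014)]:
    print(q,[(np.round(d['p'],2),np.round(d['position'],1),np.round(ray(C,d['position'],z),4)) for d in manip.mark_of('top',q)[:2]])
E
```

```text
t 19.45 tcp [ 0.4027 -0.2515  0.2613] rot [[-0.993, -0.119, 0.002], [-0.119, 0.993, -0.002], [-0.002, -0.002, -1.0]] F [-0.1 -0.2  0.7] gap 0.49901697334148426 q [-0.79  0.25  1.72  0.    1.17 -2.48]
0.69
xmin -65.29163392159857 xmax 36.18977338970802 y -89.65610167079817 82.12790478390215 left end x [20.96715816 81.99103768] right [ 22.60648285 -82.81266803]
-75 21.88321000452399 24.9081791151554
-60 -63.57907708896014 24.08678596716123
60 -47.627063232547286 24.661523819134498
75 19.18505172341193 24.11702470005351
crank_axis [(np.float64(0.59), array([302. , 161.2]), array([ 0.6324, -0.2189,  0.217 ]))]
crank_grip [(np.float64(0.47), array([318.6, 148.3]), array([ 0.6599, -0.2533,  0.217 ])), (np.float64(0.27), array([186.9, 269.1]), array([0.4088, 0.0136, 0.217 ]))]
mortice_lock [(np.float64(0.55), array([300.4, 204.2]), array([ 0.5644, -0.2262,  0.014 ]))]
```

View pics/tl.png

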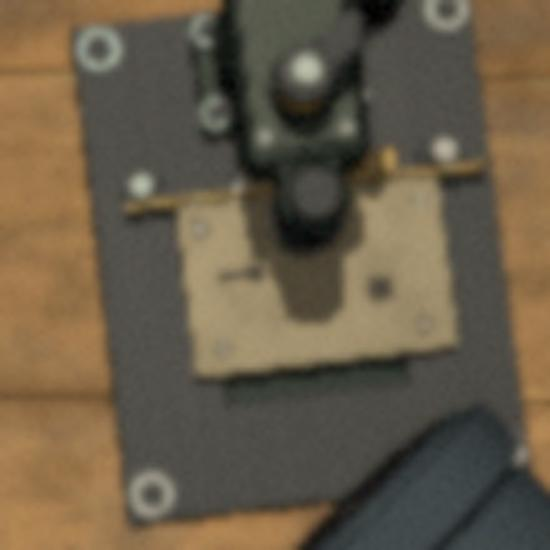

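Call:
step_arm --targets "-30 -3 0 0; -70 -8 0 0; -115 -13 0 0; -160 -18 0 0; -200 -22 0 0; -235 -26 0 0; -250 -28 0 0; -255 -28 0 0; -255 -28 0 0; -255 -28 0 0"

```text
t: 20.75
tcp_pos: [0.6576, -0.2486, 0.2603]
tool_rot: [-0.059, 0.998, 0.0, -0.001]
force: [-0.3, -0.1, -0.4]
finger_gap: 0.498
gripper_force: 0.0
```

```bash
python3 - <<'E'
from h import *
st()
for n in ['wrist','side','top']:
    C=cam(n); im=manip.snapshot(n)
    if n=='wrist': np.save('w9.npy',im)
    for q in ('crank_grip','crank_axis'):
        print(n,q,[(np.round(d['p'],2),np.round(d['position'],1),np.round(ray(C,d['position'],.217),4)) for d in manip.mark_of(n,q)[:2]])
    print([(np.round(d['p'],2),np.round(ray(C,d['position'],.217),4),d['pixels'].sum()) for d in manip.masks_of(n,'crank_grip')[:2]])
E
```

```text
t 20.75 tcp [ 0.6576 -0.2486  0.2603] rot [[-0.993, -0.119, -0.002], [-0.119, 0.993, 0.001], [0.002, 0.001, -1.0]] F [-0.3 -0.1 -0.4] gap 0.49765762622314336 q [-0.52  0.59  1.14 -0.    1.41 -2.21]
wrist crank_grip [(np.float64(0.84), array([284.4, 216.6]), array([ 0.6588, -0.2484,  0.217 ]))]
wrist crank_axis [(np.float64(0.71), array([328.9, 184.8]), array([ 0.63  , -0.2184,  0.217 ]))]
[(np.float64(0.75), array([ 0.6581, -0.2488,  0.217 ]), np.int64(815))]
side crank_grip [(np.float64(0.5), array([230.9, 283. ]), array([0.4657, 0.1876, 0.217 ])), (np.float64(0.41), array([259.9, 155. ]), array([ 0.6554, -0.265 ,  0.217 ]))]
side crank_axis [(np.float64(0.8), array([257.6, 167.9]), array([ 0.6293, -0.2071,  0.217 ])), (np.float64(0.59), array([277.5, 230.8]), array([ 0.458 , -0.0052,  0.217 ]))]
[(np.float64(0.47), array([ 0.657 , -0.2515,  0.217 ]), np.int64(106))]
top crank_grip [(np.float64(0.41), array([318.2, 146.5]), array([ 0.6637, -0.2525,  0.217 ])), (np.float64(0.35), array([302.8, 161.6]), array([ 0.6316, -0.2205,  0.217 ]))]
top crank_axis [(np.float64(0.71), array([300. , 160.9]), array([ 0.633 , -0.2147,  0.217 ]))]
[(np.float64(0.41), array([ 0.6654, -0.2529,  0.217 ]), np.int64(78))]
```

Call:
step_arm --targets "-1 0 15 0; -1 0 30 0; -1 0 42 0; -1 0 50 0; -1 0 54 0; -1 0 57 0; -1 0 60 0; -1 0 60 0"

```text
t: 22.15
tcp_pos: [0.6598, -0.2486, 0.2009]
tool_rot: [-0.06, 0.998, -0.0, 0.0]
force: [0.2, 0.5, -0.4]
finger_gap: 0.502
gripper_force: 0.0
```

Call:
step_arm --targets "0 0 4 0; 0 0 8 0; 0 0 12 0; 0 0 15 0; 0 0 18 0; 0 0 20 0; 0 0 20 0"

```text
t: 22.85
tcp_pos: [0.6595, -0.2485, 0.1804]
tool_rot: [-0.06, 0.998, 0.0, -0.0]
force: [-0.3, 0.4, 1.4]
finger_gap: 0.498
gripper_force: 0.0
```

Call:
step_arm --targets "0 0 0 0; 0 0 0 0; 0 0 0 0; 0 0 0 0; 0 0 0 0; 0 0 0 0; 0 0 0 0; 0 0 0 0" --gripper 1 --squeeze 30

```text
t: 23.65
tcp_pos: [0.6597, -0.2483, 0.1812]
tool_rot: [-0.06, 0.998, 0.0, -0.0]
force: [-1.0, 3.1, 4.4]
finger_gap: 0.205
gripper_force: 31.0
```

```bash
cat > tab.py <<'E'
import numpy as np,sys
def tab(t0,tot,n,hold=0):
    t=np.radians(t0-np.linspace(tot/n,tot,n)); a=np.radians(t0)
    d=42*np.c_[np.cos(t)-np.cos(a),np.sin(t)-np.sin(a)]
    X=np.c_[d@[-.993,-.119],d@[-.119,.993]]
    r=['%.1f %.1f 0 0'%tuple(x) for x in X]; print(t0,'->',t0-tot,'; '.join(r+[r[-1]]*hold))
E
python3 - <<'E'
from tab import tab
from h import *
C=cam('side')
for z in (.03,.039,.045,.05,.055):
    print(z,[np.round((np.array(proj(C,[.5825+x*.9928-y*.1201,-.2245+x*.1201+y*.9928,z]))-[220,180])*5)+[8,6] for x,y in ((0,0),(-.011,.011),(-.004,.015))])
tab(-46,120,12);tab(-166,120,12);tab(74,60,10)
E
```

```text
0.03 [array([290., 214.]), array([300., 229.]), array([287., 231.])]
0.039 [array([290., 202.]), array([300., 218.]), array([287., 219.])]
0.045 [array([290., 194.]), array([300., 210.]), array([286., 211.])]
0.05 [array([290., 188.]), array([300., 203.]), array([286., 205.])]
0.055 [array([289., 181.]), array([300., 197.]), array([286., 198.])]
-46 -> -166 6.2 -3.9 0 0; 13.0 -6.7 0 0; 20.1 -8.2 0 0; 27.5 -8.5 0 0; 34.7 -7.5 0 0; 41.7 -5.2 0 0; 48.2 -1.8 0 0; 53.9 2.7 0 0; 58.8 8.1 0 0; 62.7 14.3 0 0; 65.5 21.1 0 0; 67.1 28.2 0 0
-166 -> -286 0.3 7.3 0 0; -0.7 14.6 0 0; -3.0 21.5 0 0; -6.4 28.0 0 0; -10.9 33.8 0 0; -16.3 38.7 0 0; -22.5 42.6 0 0; -29.3 45.4 0 0; -36.4 46.9 0 0; -43.8 47.2 0 0; -51.0 46.2 0 0; -58.0 44.0 0 0
74 -> 14 -4.0 -1.9 0 0; -7.7 -4.2 0 0; -11.2 -6.9 0 0; -14.3 -10.0 0 0; -17.2 -13.3 0 0; -19.6 -17.0 0 0; -21.7 -20.9 0 0; -23.4 -24.9 0 0; -24.6 -29.1 0 0; -25.4 -33.5 0 0
```

Call:
step_arm --targets "6.2 -3.9 0 0; 13.0 -6.7 0 0; 20.1 -8.2 0 0; 27.5 -8.5 0 0; 34.7 -7.5 0 0; 41.7 -5.2 0 0; 48.2 -1.8 0 0; 53.9 2.7 0 0; 58.8 8.1 0 0; 62.7 14.3 0 0; 65.5 21.1 0 0; 67.1 28.2 0 0"

```text
t: 24.85
tcp_pos: [0.5904, -0.2298, 0.1813]
tool_rot: [-0.059, 0.998, -0.001, 0.001]
force: [5.1, -0.7, 0.5]
finger_gap: 0.208
gripper_force: 30.7
```

```bash
cat > ft.py <<'E'
from h import *
s=manip.sense();p=s['tcp_pos'][:2]-np.array([.630,-.2184]);a=np.arctan2(p[1],p[0]);t=np.array([np.sin(a),-np.cos(a)]);F=np.array(s['force'])
print('t',s['t'],'ang',round(np.degrees(a),1),'r',np.round(np.hypot(*p),4),'z',s['tcp_pos'][2].round(4) if hasattr(s['tcp_pos'][2],'round') else s['tcp_pos'][2],'Ftan',round(-F[:2]@t,2),'Frad',round(F[:2]@p/np.hypot(*p),2),'Fz',F[2].round(1),'gap',round(s['finger_gap'],3))
E
python3 ft.py
```

```text
t 24.85 ang -164.0 r 0.0412 z 0.1813 Ftan 2.14 Frad -4.73 Fz 0.5 gap 0.208
```

Working: about 2 N tangential. Continue.

Call:
step_arm --targets "0.3 7.3 0 0; -0.7 14.6 0 0; -3.0 21.5 0 0; -6.4 28.0 0 0; -10.9 33.8 0 0; -16.3 38.7 0 0; -22.5 42.6 0 0; -29.3 45.4 0 0; -36.4 46.9 0 0; -43.8 47.2 0 0; -51.0 46.2 0 0; -58.0 44.0 0 0"

```text
t: 26.05
tcp_pos: [0.6411, -0.1768, 0.1811]
tool_rot: [-0.06, 0.998, 0.001, -0.002]
force: [-2.4, -1.3, 7.8]
finger_gap: 0.211
gripper_force: 31.3
```

```bash
python3 ft.py; python3 -c "
from tab import tab
tab(14,60,10);tab(-46,30,6);tab(-76,30,6)
tab(-106,30,6);tab(-136,30,6)"
```

```text
t 26.05 ang 75.1 r 0.0431 z 0.1811 Ftan 1.97 Frad -1.84 Fz 7.8 gap 0.211
14 -> -46 -0.3 -4.4 0 0; -0.2 -8.8 0 0; 0.4 -13.1 0 0; 1.5 -17.4 0 0; 3.0 -21.5 0 0; 4.9 -25.5 0 0; 7.2 -29.2 0 0; 9.9 -32.7 0 0; 12.9 -35.9 0 0; 16.3 -38.7 0 0
-46 -> -76 3.0 -2.1 0 0; 6.2 -3.9 0 0; 9.5 -5.4 0 0; 13.0 -6.7 0 0; 16.5 -7.6 0 0; 20.1 -8.2 0 0
-76 -> -106 3.7 -0.3 0 0; 7.3 -0.3 0 0; 11.0 0.1 0 0; 14.6 0.7 0 0; 18.1 1.7 0 0; 21.5 3.0 0 0
-106 -> -136 3.3 1.6 0 0; 6.5 3.4 0 0; 9.5 5.5 0 0; 12.3 7.9 0 0; 14.8 10.5 0 0; 17.2 13.3 0 0
-136 -> -166 2.1 3.0 0 0; 3.9 6.2 0 0; 5.4 9.5 0 0; 6.7 13.0 0 0; 7.6 16.5 0 0; 8.2 20.1 0 0
```

Call:
step_arm --targets "-4.0 -1.9 0 0; -7.7 -4.2 0 0; -11.2 -6.9 0 0; -14.3 -10.0 0 0; -17.2 -13.3 0 0; -19.6 -17.0 0 0; -21.7 -20.9 0 0; -23.4 -24.9 0 0; -24.6 -29.1 0 0; -25.4 -33.5 0 0"

```text
t: 27.05
tcp_pos: [0.6711, -0.2058, 0.1812]
tool_rot: [-0.06, 0.998, 0.002, -0.001]
force: [-0.1, 1.7, 6.7]
finger_gap: 0.213
gripper_force: 31.3
```

```bash
python3 ft.py; python3 - <<'E'
from h import *
im=manip.snapshot('side');print([(d['p'],d['position']) for d in manip.recognise('side','mortice_lock')[:1]]);np.save('sd.npy',im)
g=im[205:235,266:290].mean(2).astype(int);print('\n'.join(' '.join('%3d'%v for v in r[::2]) for r in g))
E
```

```text
t 27.05 ang 17.1 r 0.043 z 0.1812 Ftan 1.67 Frad 0.36 Fz 6.7 gap 0.213
[(0.95, [283.2, 225.6])]
 29  51  93  21  33  34  33  29  60 195 187 191
 24  97  89  28  33  32  36  35  50 159 185 185
115 114  85  33  39  32  29  29  47 106 118 160
111 113  96  42  27  28  34  31  43 103 103 105
108 112 112  63  57  44  48  55 157 168 101 100
111 108 109  91  56  60  57  67 220 193 198 176
116 109 113 104 109  92  98 132 165 193 196 201
114 115 111 107 117 133 127 165 188 191 196 202
111 112 104  96 113 133 127 102 188 191 200 162
109 111  97  96 105 137 129 105 195 198 131 104
116 111 108  94  68 137 117 101 206 146  98  97
117 110 105 103  61  62  55  74 112 103  99  97
 96  61  94  84 120 105 110  82  99  93  99  98
 57  57  67  79 114 136 138  88  92 102  97  95
 63  59  98  59  98 142 135  67  80 100 101 100
 58  56  89  54  60  92  72  59  81 101 102 101
 69  48  93  63  60  64  66  59  95 101 100 101
125 128  84  88  53  66  64  65 104  98 100 102
140 104  82 102  76  61  70  84 100 101 105 102
120  93  99 101 100 105  99 101 103 102 102 103
115  78  98  99  98 102 101 101 104 101 102 103
100  89 104  98 102  99 103 103 102 101 104  99
 92  94  96 103  94 101 105 105 103 104 105 105
 92 101  98  98  95 101 107 101 102 102 104  98
 86 100 101  98  98  99  79  67 101  95 101  96
 93  98 100 102 102 100  58  74 104 101  96  91
 98 100 103 104 102 102  79  87 101  98  98  98
 91 141  87 106 101 104  69 102  99  95  98 102
128 230  94 102 101 103  61  97  93  98 100  97
157 175  91  98 103 106 100  98 100  98  96 157
```

Call:
step_arm --targets "-0.3 -4.4 0 0; -0.2 -8.8 0 0; 0.4 -13.1 0 0; 1.5 -17.4 0 0; 3.0 -21.5 0 0; 4.9 -25.5 0 0; 7.2 -29.2 0 0; 9.9 -32.7 0 0; 12.9 -35.9 0 0; 16.3 -38.7 0 0"

```text
t: 28.15
tcp_pos: [0.6606, -0.2472, 0.1812]
tool_rot: [-0.06, 0.998, 0.001, 0.001]
force: [2.7, 1.2, 4.7]
finger_gap: 0.209
gripper_force: 31.1
```

```bash
python3 ft.py
```

```text
t 28.15 ang -43.3 r 0.042 z 0.1812 Ftan 2.72 Frad 1.16 Fz 4.7 gap 0.209
```

Call:
step_arm --targets "3.0 -2.1 0 0; 6.2 -3.9 0 0; 9.5 -5.4 0 0; 13.0 -6.7 0 0; 16.5 -7.6 0 0; 20.1 -8.2 0 0"

```text
t: 28.75
tcp_pos: [0.6413, -0.2583, 0.1812]
tool_rot: [-0.06, 0.998, 0.001, 0.001]
force: [2.2, 1.1, 5.5]
finger_gap: 0.212
gripper_force: 31.1
```

```bash
python3 ft.py;  python3 - <<'E'
from h import *
im=manip.snapshot('side')
g=im[212:230,272:286].mean(2).astype(int);print('\n'.join(' '.join('%3d'%v for v in r) for r in g))
E
```

```text
t 28.75 ang -74.1 r 0.0414 z 0.1812 Ftan 2.4 Frad -0.42 Fz 5.5 gap 0.212
201 170 121 124 133 136 127 111 101  97  99  97  99 100
200 164 120 126 130 131 125 106  92  99 102  98 102 103
182 133 107 127 132 134 129 108  83  89 100 101 104  99
103  87 102 128 135 135 130 105  83  94 105 104  99  99
100  80  61  95 116 101  92  80  69  95 101 102 100 103
 88  76  71  61  58  57  73  82  74  91 107  97 101  97
 74  67 111 132 130 128 130 124  83  64  88 102  98  97
 58  69 114 132 132 137 134 118  83  58  83 104 100  98
 62  60  78 121 138 138 117  83  58  59  82 101  97  98
 66  63  64  62  62  62  61  60  57  52  84 102 102 101
 78  45  57  62  65  62  62  60  55  69  94  96  98 102
 91  77  54  57  63  57  60  52  61  94 106 102  98 102
100 100  94  81  76  77  71  84 103  98 105 103 101 101
 96  99  99  97  98  99  98 101 102 102 101  99 105 104
101  97  99  98 100  99 100 102 100 104 100 102 102 102
 95  97  94  97  99  99  99 101 105  98 101 102  99 102
 86  87  89  87  96  95  99 150 147  96  93  92  95  92
188 187 188 146  89 140 147 113 120 170 194 189 189 187
```

Call:
step_arm --targets "3.7 -0.3 0 0; 7.3 -0.3 0 0; 11.0 0.1 0 0; 14.6 0.7 0 0; 18.1 1.7 0 0; 21.5 3.0 0 0"

```text
t: 29.4
tcp_pos: [0.6194, -0.2581, 0.1812]
tool_rot: [-0.06, 0.998, 0.0, 0.0]
force: [1.9, 0.4, 4.9]
finger_gap: 0.207
gripper_force: 31.2
```

```bash
python3 ft.py
```

```text
t 29.4 ang -105.0 r 0.0411 z 0.1812 Ftan 1.77 Frad -0.84 Fz 4.9 gap 0.207
```

Call:
step_arm --targets "3.3 1.6 0 0; 6.5 3.4 0 0; 9.5 5.5 0 0; 12.3 7.9 0 0; 14.8 10.5 0 0; 17.2 13.3 0 0"

```text
t: 30.0
tcp_pos: [0.6008, -0.2472, 0.1812]
tool_rot: [-0.06, 0.998, 0.0, 0.001]
force: [3.1, -0.3, 5.0]
finger_gap: 0.208
gripper_force: 31.1
```

```bash
python3 ft.py;python3 -c "
from tab import tab
for a in range(-166,-420,-24): tab(a,24,6)"
```

```text
t 30.0 ang -135.4 r 0.041 z 0.1812 Ftan 2.4 Frad -2.03 Fz 5.0 gap 0.208
-166 -> -190 0.3 2.9 0 0; 0.3 5.9 0 0; 0.2 8.8 0 0; -0.2 11.7 0 0; -0.7 14.6 0 0; -1.5 17.4 0 0
-190 -> -214 -0.9 2.8 0 0; -2.1 5.5 0 0; -3.4 8.1 0 0; -4.9 10.6 0 0; -6.6 13.0 0 0; -8.4 15.3 0 0
-214 -> -238 -2.0 2.2 0 0; -4.1 4.2 0 0; -6.4 6.0 0 0; -8.8 7.7 0 0; -11.3 9.2 0 0; -13.9 10.6 0 0
-238 -> -262 -2.7 1.2 0 0; -5.5 2.1 0 0; -8.3 2.9 0 0; -11.2 3.5 0 0; -14.1 3.8 0 0; -17.0 4.0 0 0
-262 -> -286 -2.9 -0.0 0 0; -5.9 -0.3 0 0; -8.8 -0.7 0 0; -11.6 -1.4 0 0; -14.4 -2.2 0 0; -17.2 -3.3 0 0
-286 -> -310 -2.7 -1.2 0 0; -5.2 -2.6 0 0; -7.7 -4.2 0 0; -10.0 -6.0 0 0; -12.3 -7.9 0 0; -14.3 -10.0 0 0
-310 -> -334 -1.9 -2.2 0 0; -3.7 -4.5 0 0; -5.3 -7.0 0 0; -6.7 -9.6 0 0; -8.0 -12.2 0 0; -9.0 -14.9 0 0
-334 -> -358 -0.9 -2.8 0 0; -1.5 -5.7 0 0; -2.0 -8.6 0 0; -2.3 -11.5 0 0; -2.3 -14.4 0 0; -2.2 -17.3 0 0
-358 -> -382 0.3 -2.9 0 0; 0.9 -5.8 0 0; 1.7 -8.6 0 0; 2.6 -11.4 0 0; 3.7 -14.1 0 0; 5.1 -16.7 0 0
-382 -> -406 1.5 -2.5 0 0; 3.2 -4.9 0 0; 5.0 -7.2 0 0; 7.0 -9.4 0 0; 9.1 -11.4 0 0; 11.4 -13.2 0 0
-406 -> -430 2.4 -1.7 0 0; 4.9 -3.2 0 0; 7.5 -4.5 0 0; 10.2 -5.7 0 0; 13.0 -6.7 0 0; 15.8 -7.4 0 0
```

Next 30° steps singly.

Call:
step_arm --targets "2.1 3.0 0 0; 3.9 6.2 0 0; 5.4 9.5 0 0; 6.7 13.0 0 0; 7.6 16.5 0 0; 8.2 20.1 0 0"

```text
t: 30.6
tcp_pos: [0.5901, -0.2286, 0.1812]
tool_rot: [-0.06, 0.998, -0.0, 0.0]
force: [2.6, -1.6, 5.3]
finger_gap: 0.21
gripper_force: 31.1
```

```bash
python3 ft.py;  python3 - <<'E'
from h import *
im=manip.snapshot('side')
g=im[216:228,272:286].mean(2).astype(int);print('\n'.join(' '.join('%3d'%v for v in r) for r in g))
E
```

```text
t 30.6 ang -165.6 r 0.0412 z 0.1812 Ftan 2.16 Frad -2.14 Fz 5.3 gap 0.21
 87  74  93 125 140 137 133  96 125 183 199 195 194 188
 96  77  58  72  81  82  70  68  92 166 199 193 189 184
 83  76  97  93  68  82  89  93  86  87 104 157 194 183
 60  77 117 135 136 134 135 121  79  64  84  97 159 195
 58  75 112 136 134 138 140 124  76  61  82 159 203 200
 75  59  69 101 121 114 101  80  58  56  80 107 106 103
 59  54  58  67  64  62  64  67  58  56  81  98 101 101
 91  65  56  62  61  72  61  61  58  85 104 103  99 101
101  86  64  60  59  58  62  64  86 107 104 103 100 101
100  98 101  91  83  77  94 103 103 102 103 104 104 103
 98  97 102  97 101 101 102 103 104 102 104 101 102 103
 96  99  96 100  95 106  97 104 105 105  99 103  99 103
```

Call:
step_arm --targets "0.3 2.9 0 0; 0.3 5.9 0 0; 0.2 8.8 0 0; -0.2 11.7 0 0; -0.7 14.6 0 0; -1.5 17.4 0 0"

```text
t: 31.25
tcp_pos: [0.5891, -0.2114, 0.1812]
tool_rot: [-0.06, 0.998, -0.001, -0.0]
force: [0.8, -1.8, 5.5]
finger_gap: 0.208
gripper_force: 31.2
```

```bash
python3 ft.py
```

```text
t 31.25 ang 170.3 r 0.0415 z 0.1812 Ftan 1.66 Frad -1.14 Fz 5.5 gap 0.208
```

Call:
step_arm --targets "-0.9 2.8 0 0; -2.1 5.5 0 0; -3.4 8.1 0 0; -4.9 10.6 0 0; -6.6 13.0 0 0; -8.4 15.3 0 0"

```text
t: 31.85
tcp_pos: [0.5951, -0.1952, 0.1811]
tool_rot: [-0.06, 0.998, -0.0, -0.001]
force: [0.5, -1.9, 6.7]
finger_gap: 0.21
gripper_force: 31.3
```

```bash
python3 ft.py
```

```text
t 31.85 ang 146.5 r 0.0419 z 0.1811 Ftan 1.31 Frad -1.49 Fz 6.7 gap 0.21
```

Call:
step_arm --targets "-2.0 2.2 0 0; -4.1 4.2 0 0; -6.4 6.0 0 0; -8.8 7.7 0 0; -11.3 9.2 0 0; -13.9 10.6 0 0"

```text
t: 32.45
tcp_pos: [0.6071, -0.1828, 0.1811]
tool_rot: [-0.06, 0.998, -0.0, -0.001]
force: [-0.7, -1.0, 8.1]
finger_gap: 0.207
gripper_force: 31.3
```

```bash
python3 ft.py
```

```text
t 32.45 ang 122.7 r 0.0423 z 0.1811 Ftan 1.13 Frad -0.48 Fz 8.1 gap 0.207
```

Call:
step_arm --targets "-2.7 1.2 0 0; -5.5 2.1 0 0; -8.3 2.9 0 0; -11.2 3.5 0 0; -14.1 3.8 0 0; -17.0 4.0 0 0"

```text
t: 33.05
tcp_pos: [0.6231, -0.1763, 0.1811]
tool_rot: [-0.06, 0.998, 0.0, -0.002]
force: [-2.2, -0.2, 8.4]
finger_gap: 0.208
gripper_force: 31.4
```

```bash
python3 ft.py;  python3 - <<'E'
from h import *
im=manip.snapshot('side')
g=im[218:230,272:286].mean(2).astype(int);print('\n'.join(' '.join('%3d'%v for v in r) for r in g))
E
```

```text
t 33.05 ang 99.3 r 0.0427 z 0.1811 Ftan 2.24 Frad 0.18 Fz 8.4 gap 0.208
 88  66  60  54  60  60  58  59  75 100 105 161 200 194
 72  81 116 122 108 102 114 123  82  68  90 101 103 103
 65  66 115 134 138 138 139 129  89  62  92  99 101 101
 71  53  94 129 141 146 138 108  70  56  85 104 104 103
 63  59  61  76  95 103  84  63  62  59  87 102 103 102
 79  55  62  66  66  62  64  63  59  64  93 106 103 103
 87  62  57  63  64  64  62  58  66  92 102 104 104 104
105  90  64  67  65  60  65  71  86 106 109 104 106 106
103 102 100 101 105  99 103 104 103 105 106 104 102 105
102 100 100  97 103 105 107 105 108 104 107 106 102 105
102  97  94  97 103 106 105  97 106 107 104 104 100 101
 99  99 103 100 103 101  81  56  65  85 106 100 101 100
```

Call:
step_arm --targets "-2.0 0.0 0 0; -3.9 -0.1 0 0; -5.9 -0.3 0 0; -7.4 -0.5 0 0; -8.8 -0.7 0 0"

```text
t: 33.6
tcp_pos: [0.6319, -0.1756, 0.1811]
tool_rot: [-0.06, 0.998, 0.001, -0.002]
force: [-1.8, 0.6, 7.6]
finger_gap: 0.21
gripper_force: 31.4
```

```bash
python3 ft.py;python3 -c "
from tab import tab
tab(-274,12,4);tab(-286,12,4);tab(-298,12,4);tab(-310,12,4);tab(-322,12,4);tab(-334,12,4);tab(-346,12,4)"
```

```text
t 33.6 ang 87.5 r 0.0429 z 0.1811 Ftan 1.81 Frad 0.53 Fz 7.6 gap 0.21
-274 -> -286 -2.1 -0.5 0 0; -4.3 -1.1 0 0; -6.4 -1.7 0 0; -8.4 -2.5 0 0
-286 -> -298 -2.0 -0.9 0 0; -4.0 -1.9 0 0; -5.9 -3.0 0 0; -7.7 -4.2 0 0
-298 -> -310 -1.8 -1.3 0 0; -3.5 -2.7 0 0; -5.1 -4.2 0 0; -6.6 -5.7 0 0
-310 -> -322 -1.5 -1.6 0 0; -2.8 -3.4 0 0; -4.1 -5.1 0 0; -5.3 -7.0 0 0
-322 -> -334 -1.1 -1.9 0 0; -2.1 -3.9 0 0; -3.0 -5.9 0 0; -3.7 -7.9 0 0
-334 -> -346 -0.7 -2.1 0 0; -1.2 -4.2 0 0; -1.7 -6.4 0 0; -2.0 -8.6 0 0
-346 -> -358 -0.2 -2.2 0 0; -0.3 -4.4 0 0; -0.3 -6.6 0 0; -0.2 -8.8 0 0
```

Call:
step_arm --targets "-2.1 -0.5 0 0; -4.3 -1.1 0 0; -6.4 -1.7 0 0; -8.4 -2.5 0 0"

```text
t: 34.0
tcp_pos: [0.6406, -0.1767, 0.1811]
tool_rot: [-0.06, 0.998, 0.001, -0.002]
force: [-1.7, 1.0, 7.5]
finger_gap: 0.207
gripper_force: 31.4
```

```bash
python3 ft.py
```

```text
t 34.0 ang 75.8 r 0.043 z 0.1811 Ftan 1.87 Frad 0.55 Fz 7.5 gap 0.207
```

Call:
step_arm --targets "-2.0 -0.9 0 0; -4.0 -1.9 0 0; -5.9 -3.0 0 0; -7.7 -4.2 0 0"

```text
t: 34.4
tcp_pos: [0.6489, -0.1797, 0.1812]
tool_rot: [-0.06, 0.998, 0.001, -0.002]
force: [-1.2, 1.2, 7.6]
finger_gap: 0.212
gripper_force: 31.4
```

```bash
python3 ft.py
```

```text
t 34.4 ang 64.0 r 0.0431 z 0.1812 Ftan 1.63 Frad 0.52 Fz 7.6 gap 0.212
```

Call:
step_arm --targets "-1.8 -1.3 0 0; -3.5 -2.7 0 0; -5.1 -4.2 0 0; -6.6 -5.7 0 0"

```text
t: 34.8
tcp_pos: [0.6564, -0.1844, 0.1812]
tool_rot: [-0.06, 0.998, 0.001, -0.001]
force: [-0.3, 1.6, 8.0]
finger_gap: 0.211
gripper_force: 31.4
```

```bash
python3 ft.py
```

```text
t 34.8 ang 52.2 r 0.0431 z 0.1812 Ftan 1.27 Frad 1.09 Fz 8.0 gap 0.211
```

Call:
step_arm --targets "-1.5 -1.6 0 0; -2.8 -3.4 0 0; -4.1 -5.1 0 0; -5.3 -7.0 0 0"

```text
t: 35.2
tcp_pos: [0.6628, -0.1905, 0.1812]
tool_rot: [-0.06, 0.998, 0.002, -0.001]
force: [0.1, 2.4, 7.1]
finger_gap: 0.21
gripper_force: 31.4
```

```bash
python3 ft.py;  python3 - <<'E'
from h import *
im=manip.snapshot('side')
g=im[218:230,272:286].mean(2).astype(int);print('\n'.join(' '.join('%3d'%v for v in r) for r in g))
E
```

```text
t 35.2 ang 40.4 r 0.043 z 0.1812 Ftan 1.78 Frad 1.63 Fz 7.1 gap 0.21
 89  73  66  70  91 101  81  56  83 104 106 162 199 154
 66  75  99  89  71  72  80 100  90  90  96  99 104 100
 59  72 114 135 134 133 139 126  81  63  90  99  99 101
 68  80 116 135 136 141 142 118  74  59  88  99 104 104
 70  57  71 106 120 121 114  85  56  60  87 101 103 105
 60  58  63  65  63  64  66  59  57  54  86 104 101 101
 83  60  63  67  65  66  64  60  51  73  98 102 102 109
104  86  69  61  56  56  54  65  96 106 102 106 105 101
 99 100 103  89  87  90  98 103 103 103 105 107 103 103
 99 100  99  99  98 107 108 106 110 104 103 101 104 102
 97 100  98  97  99 103 109  99 102 110 106 102 102 103
 99 103  99 102 101 100  79  60  66  88 104 101 102 101
```

Call:
step_arm --targets "-1.1 -1.9 0 0; -2.1 -3.9 0 0; -3.0 -5.9 0 0; -3.7 -7.9 0 0"

```text
t: 35.65
tcp_pos: [0.6678, -0.1979, 0.1812]
tool_rot: [-0.06, 0.998, 0.001, -0.001]
force: [1.3, 3.2, 6.1]
finger_gap: 0.208
gripper_force: 31.3
```

```bash
python3 ft.py
```

```text
t 35.65 ang 28.4 r 0.043 z 0.1812 Ftan 2.2 Frad 2.63 Fz 6.1 gap 0.208
```

Call:
step_arm --targets "-0.7 -2.1 0 0; -1.2 -4.2 0 0; -1.7 -6.4 0 0; -2.0 -8.6 0 0"

```text
t: 36.05
tcp_pos: [0.6711, -0.206, 0.1812]
tool_rot: [-0.06, 0.998, 0.002, -0.0]
force: [1.0, 1.8, 7.5]
finger_gap: 0.21
gripper_force: 31.3
```

```bash
python3 ft.py;python3 -c "
from tab import tab
for a in range(-358,-500,-12): tab(a,12,4)"
```

```text
t 36.05 ang 16.7 r 0.0429 z 0.1812 Ftan 1.48 Frad 1.5 Fz 7.5 gap 0.21
-358 -> -370 0.2 -2.2 0 0; 0.6 -4.4 0 0; 1.1 -6.5 0 0; 1.7 -8.6 0 0
-370 -> -382 0.7 -2.1 0 0; 1.5 -4.1 0 0; 2.4 -6.1 0 0; 3.4 -8.1 0 0
-382 -> -394 1.1 -1.9 0 0; 2.3 -3.7 0 0; 3.6 -5.5 0 0; 5.0 -7.2 0 0
-394 -> -406 1.5 -1.6 0 0; 3.0 -3.2 0 0; 4.7 -4.6 0 0; 6.4 -6.0 0 0
-406 -> -418 1.8 -1.3 0 0; 3.6 -2.5 0 0; 5.5 -3.6 0 0; 7.5 -4.5 0 0
-418 -> -430 2.0 -0.9 0 0; 4.1 -1.7 0 0; 6.2 -2.3 0 0; 8.3 -2.9 0 0
-430 -> -442 2.2 -0.4 0 0; 4.3 -0.8 0 0; 6.5 -1.0 0 0; 8.7 -1.1 0 0
-442 -> -454 2.2 0.0 0 0; 4.4 0.1 0 0; 6.6 0.4 0 0; 8.8 0.7 0 0
-454 -> -466 2.1 0.5 0 0; 4.3 1.1 0 0; 6.4 1.7 0 0; 8.4 2.5 0 0
-466 -> -478 2.0 0.9 0 0; 4.0 1.9 0 0; 5.9 3.0 0 0; 7.7 4.2 0 0
-478 -> -490 1.8 1.3 0 0; 3.5 2.7 0 0; 5.1 4.2 0 0; 6.6 5.7 0 0
-490 -> -502 1.5 1.6 0 0; 2.8 3.4 0 0; 4.1 5.1 0 0; 5.3 7.0 0 0
```

Free still (~2 N). Continue.

Call:
step_arm --targets "0.2 -2.2 0 0; 0.6 -4.4 0 0; 1.1 -6.5 0 0; 1.7 -8.6 0 0"

```text
t: 36.45
tcp_pos: [0.6726, -0.2145, 0.1813]
tool_rot: [-0.06, 0.998, 0.001, 0.002]
force: [6.1, 3.5, 4.0]
finger_gap: 0.21
gripper_force: 31.0
```

```bash
python3 ft.py
```

```text
t 36.45 ang 5.3 r 0.0428 z 0.1813 Ftan 2.89 Frad 6.43 Fz 4.0 gap 0.21
```

Call:
step_arm --targets "0.7 -2.1 0 0; 1.5 -4.1 0 0; 2.4 -6.1 0 0; 3.4 -8.1 0 0"

```text
t: 36.85
tcp_pos: [0.6723, -0.2234, 0.1813]
tool_rot: [-0.06, 0.998, 0.001, 0.005]
force: [9.8, 2.9, 2.2]
finger_gap: 0.207
gripper_force: 30.8
```

```bash
python3 ft.py
```

```text
t 36.85 ang -6.8 r 0.0426 z 0.1813 Ftan 4.05 Frad 9.43 Fz 2.2 gap 0.207
```

```bash
python3 - <<'E'
from h import *
s=st();print(s['ft_torque'])
im=manip.snapshot('side')
g=im[218:230,272:286].mean(2).astype(int);print('\n'.join(' '.join('%3d'%v for v in r) for r in g))
s=st()
E
python3 ft.py
```

```text
t 36.85 tcp [ 0.6723 -0.2234  0.1813] rot [[-0.993, -0.119, 0.009], [-0.119, 0.993, 0.002], [-0.009, 0.001, -1.0]] F [9.8 2.9 2.2] gap 0.20744231454269604 q [-0.48  0.66  1.23  0.01  1.25 -2.17]
[ 0.38928547 -1.66902735  0.06444276]
 89  65  64  98 117 117 103  72  70  97  99  98  96  99
 74  70  64  63  60  58  64  76  79  90 102  98 102  99
 60  68 110 130 119 117 133 122  85  64  84  97  99 102
 78  77 114 135 136 137 135 113  82  58  88  99 102 101
 69  56  81 109 129 140 117  84  63  56  81  99  99 106
 58  55  60  66  65  65  62  59  63  59  83 103 103  99
 82  53  57  68  64  64  62  63  50  71  92 101 103 104
101  83  58  51  56  61  57  59  78  96 105 103 104 101
 96  98  87  84  79  68  76  93 104 101 102 104 101 102
100  95  97  95 100 103 102 104 105 103 103 104 105 102
 95  98  97 100  98 105 104  99  98 103 104  99 101  99
 91  97  98  96 101 100  79  59  64  91 101  98  99  97
t 36.9 tcp [ 0.6723 -0.2241  0.1814] rot [[-0.993, -0.119, 0.009], [-0.119, 0.993, 0.001], [-0.009, 0.0, -1.0]] F [9.9 1.5 2.1] gap 0.20663375958416014 q [-0.48  0.66  1.23  0.01  1.25 -2.17]
t 36.9 ang -7.6 r 0.0426 z 0.1814 Ftan 2.78 Frad 9.61 Fz 2.1 gap 0.207
```

Call:
step_arm --targets "-1.2 -0.2 0 0; -2.4 -0.4 0 0; -3.6 -0.7 0 0; -3.6 -0.7 0 0"

```text
t: 37.3
tcp_pos: [0.6722, -0.2241, 0.1812]
tool_rot: [-0.06, 0.998, 0.001, 0.0]
force: [2.6, 2.1, 6.2]
finger_gap: 0.209
gripper_force: 31.2
```

```bash
python3 ft.py
```

```text
t 37.3 ang -7.6 r 0.0426 z 0.1812 Ftan 2.45 Frad 2.33 Fz 6.2 gap 0.209
```

Call:
step_arm --targets "0.2 -0.7 0 0; 0.5 -1.4 0 0; 0.7 -2.1 0 0; 0.9 -2.8 0 0"

```text
t: 37.7
tcp_pos: [0.6719, -0.2261, 0.1812]
tool_rot: [-0.06, 0.998, 0.002, 0.001]
force: [2.8, 3.3, 5.7]
finger_gap: 0.211
gripper_force: 31.2
```

```bash
python3 ft.py;python3 -c "
from tab import tab
for a in range(-14,-50,-6): tab(a,6,4)"
```

```text
t 37.7 ang -10.4 r 0.0426 z 0.1812 Ftan 3.8 Frad 2.18 Fz 5.7 gap 0.211
-14 -> -20 0.4 -1.0 0 0; 0.8 -2.0 0 0; 1.3 -3.0 0 0; 1.8 -4.0 0 0
-20 -> -26 0.5 -1.0 0 0; 1.0 -1.9 0 0; 1.6 -2.9 0 0; 2.2 -3.8 0 0
-26 -> -32 0.6 -0.9 0 0; 1.2 -1.8 0 0; 1.9 -2.7 0 0; 2.6 -3.6 0 0
-32 -> -38 0.7 -0.8 0 0; 1.4 -1.7 0 0; 2.2 -2.5 0 0; 2.9 -3.3 0 0
-38 -> -44 0.8 -0.8 0 0; 1.6 -1.5 0 0; 2.4 -2.2 0 0; 3.3 -3.0 0 0
-44 -> -50 0.9 -0.7 0 0; 1.7 -1.3 0 0; 2.6 -2.0 0 0; 3.5 -2.6 0 0
```

Call:
step_arm --targets "0.4 -1.0 0 0; 0.8 -2.0 0 0; 1.3 -3.0 0 0; 1.8 -4.0 0 0"

```text
t: 38.1
tcp_pos: [0.6708, -0.2303, 0.1812]
tool_rot: [-0.06, 0.998, 0.002, 0.001]
force: [3.0, 3.0, 6.0]
finger_gap: 0.21
gripper_force: 31.2
```

```bash
python3 ft.py
```

```text
t 38.1 ang -16.2 r 0.0425 z 0.1812 Ftan 3.72 Frad 2.08 Fz 6.0 gap 0.21
```

Call:
step_arm --targets "0.5 -1.0 0 0; 1.0 -1.9 0 0; 1.6 -2.9 0 0; 2.2 -3.8 0 0"

```text
t: 38.5
tcp_pos: [0.6692, -0.2343, 0.1812]
tool_rot: [-0.06, 0.998, 0.002, 0.001]
force: [3.7, 3.0, 6.0]
finger_gap: 0.212
gripper_force: 31.2
```

```bash
python3 ft.py
```

```text
t 38.5 ang -22.1 r 0.0424 z 0.1812 Ftan 4.21 Frad 2.29 Fz 6.0 gap 0.212
```

Call:
step_arm --targets "0 0 0 0; 0 0 0 0; 0 0 0 0; 0 0 0 0; 0 0 0 0" --gripper 0.5

```text
t: 39.0
tcp_pos: [0.6672, -0.2358, 0.1798]
tool_rot: [-0.059, 0.998, 0.001, -0.001]
force: [0.1, 2.3, -0.7]
finger_gap: 0.499
gripper_force: 1.1
```

Call:
step_arm --targets "0 0 -10 0; 0 0 -30 0; 0 0 -60 0; 0 0 -90 0; 30 0 -110 0; 70 0 -120 0; 110 0 -120 0; 150 0 -120 0; 190 0 -120 0; 220 0 -120 0; 240 0 -120 0; 240 0 -120 0"

```text
t: 40.2
tcp_pos: [0.4281, -0.2658, 0.3024]
tool_rot: [-0.058, 0.998, -0.001, 0.0]
force: [-0.2, -0.8, -0.1]
finger_gap: 0.5
gripper_force: 0.0
```

```bash
python3 lk.py 2>/dev/null; python3 - <<'E'
from h import *
C=cam('top')
for q in('crank_grip','crank_axis'): print(q,[np.round(ray(C,d['position'],.217),4) for d in manip.mark_of('top',q)[:1]])
im=manip.snapshot('side')
g=im[220:228,272:286].mean(2).astype(int);print('\n'.join(' '.join('%3d'%v for v in r) for r in g))
E
```

```text
t 40.2 tcp [ 0.4281 -0.2658  0.3024] rot [[-0.993, -0.116, 0.001], [-0.116, 0.993, -0.002], [-0.0, -0.002, -1.0]] F [-0.2 -0.8 -0.1] gap 0.499814817414507 q [-0.78  0.25  1.59 -0.    1.3  -2.46]
0.97
xmin -66.62526249742287 xmax 35.91458002771977 y -77.36459160352398 79.40870528251122 left end x [nan nan] right [ 23.12021952 -77.21246433]
-75 21.88321000452399 24.9081791151554
-60 -63.57907708896014 24.08678596716123
60 -64.972151414844 24.661523819134498
75 21.10119562658932 24.11702470005351
crank_grip [array([ 0.6759, -0.2221,  0.217 ])]
crank_axis [array([ 0.6305, -0.2162,  0.217 ])]
 59  67 112 131 117 122 138 121  83  61  83 157 198 199
 75  77 116 137 135 135 136 117  83  57  82 105 102 104
 63  58  80 110 132 138 124  83  56  61  86 102  96 100
 60  60  61  64  65  64  66  63  56  55  84 104 103 103
 83  58  61  65  68  64  63  59  51  71  98 104 102 102
103  84  57  54  59  62  53  60  80  97 103 102 106 106
101  96  86  86  82  73  75  97 104 105 103 103 101 102
 99  99  95  95  98 103 106 105 100 102 104 101  99  98
```

```bash
python3 - <<'E'
from h import *
for n in('top','side'):
    C=cam(n)
    im=manip.snapshot(n)
    for a in (-22,-8): 
        t=np.radians(a);print(n,a,np.round(proj(C,[.630+.042*np.cos(t),-.2184+.042*np.sin(t),.24]),1),np.round(proj(C,[.630+.042*np.cos(t),-.2184+.042*np.sin(t),.217]),1))
    print([(d['p'],np.round(d['position'],1)) for d in manip.mark_of(n,'crank_grip')[:2]],[(d['p'],d['position'],d['pixels'].sum()) for d in manip.masks_of(n,'crank_grip')[:1]])
    if n=='top': g=im[136:160,296:324].mean(2).astype(int);print('\n'.join(' '.join('%3d'%v for v in r) for r in g))
E
```

```text
top -22 [310.2 141.3] [309.4 143.9]
top -8 [305.3 139.9] [304.6 142.6]
[(0.59, array([307. , 140.2]))] [(0.53, [307.6, 143.6], np.int64(91))]
111 109 109 109 104 100  89  86  86  88  92  96 103 107 108 105 106 106 104 105 105 104 104 103 101 102 103 101
111 109 111 109  99  85  72  81 104 105  88  77  83  96  98 101 106 102 105 103 105 103 102 103 103 103  99  98
113 112 113 107  90  71  71 111 143 143 117  75  67  80  91  95 100  98 100 102 103 104 103 104 100 101  99 100
114 113 112 104  80  59  79 128 161 164 138  90  53  68  89  96  96 101 101 102 104 105 104 103 104 101 100 102
111 109 109  97  69  48  75 122 156 160 134  86  50  62  84  91  96  98  99 102 102 100 105 103 100 102  99 103
107 108 103  87  60  35  55  94 127 131 104  64  41  62  85  90  97  99  99 101 100 102 103 103 104 100 102 102
 89  87  85  71  45  27  35  59  79  84  62  38  37  64  84  89  91  92  95  97  98 101 103 101 101 100  99  99
 66  66  61  47  25  12  19  24  34  35  30  22  33  63  82  87  90  93  94  97  98  99  98  99 100  99  99  97
 56  57  54  35  14  10   3   9   6  20   5  19  25  58  83  9
[... 1174 characters left out ...]
 83  75  75  74  78  75  71  67  54  42  47  54  45  39  50  67  76  79  80  80  81  78  78  77  75  77  78
 84  79  73  75  77  80  76  73  67  50  40  36  42  38  36  47  67  79  78  78  78  80  78  78  76  77  76  77
 84  79  72  73  77  77  77  74  66  51  35  27  31  35  34  47  68  75  81  79  80  80  80  79  79  78  76  76
 85  80  71  77  76  79  75  73  66  48  34  25  33  32  31  43  64  77  80  79  81  81  77  79  77  77  78  77
 84  77  73  74  83  86  81  76  67  44  30  36  41  37  32  43  59  74  78  79  79  77  79  79  79  77  78  76
side -22 [249.8 152.2] [250.2 159.2]
side -8 [247.2 153.7] [247.5 160.7]
[(0.51, array([247.5, 162.9]))] [(0.52, [245.9, 160.5], np.int64(114))]
```

Call:
step_arm --targets "-40 3 0 0; -85 6 10 0; -130 9 20 0; -175 11 30 0; -215 14 40 0; -240 15 42 0; -247 15 42 0; -247 15 42 0; -247 15 42 0"

```text
t: 41.65
tcp_pos: [0.6725, -0.2211, 0.259]
tool_rot: [-0.059, 0.998, 0.0, -0.001]
force: [0.2, -0.6, 0.3]
finger_gap: 0.502
gripper_force: 0.0
```

```bash
python3 - <<'E'
from h import *
st();C=cam('wrist');manip.snapshot('wrist')
for q in('crank_grip','crank_axis'): print(q,[(d['p'],np.round(ray(C,d['position'],.217),4)) for d in manip.mark_of('wrist',q)[:1]])
E
```

```text
t 41.65 tcp [ 0.6725 -0.2211  0.259 ] rot [[-0.993, -0.119, -0.001], [-0.119, 0.993, -0.0], [0.001, 0.0, -1.0]] F [ 0.2 -0.6  0.3] gap 0.5023264485062133 q [-0.47  0.6   1.13 -0.    1.41 -2.16]
crank_grip [(0.74, array([ 0.6717, -0.225 ,  0.217 ]))]
crank_axis [(0.87, array([ 0.629 , -0.2176,  0.217 ]))]
```

Call:
step_arm --targets "0 -2 15 0; 0 -3.7 30 0; 0 -3.7 45 0; 0 -3.7 58 0; 0 -3.7 68 0; 0 -3.7 75 0; 0 -3.7 78 0; 0 -3.7 78 0"

```text
t: 42.6
tcp_pos: [0.6739, -0.2245, 0.1805]
tool_rot: [-0.06, 0.998, 0.0, -0.0]
force: [-0.0, -0.8, -0.3]
finger_gap: 0.5
gripper_force: 0.0
```

Call:
step_arm --targets "0 0 0 0; 0 0 0 0; 0 0 0 0; 0 0 0 0; 0 0 0 0; 0 0 0 0; 0 0 0 0" --gripper 1 --squeeze 30

```text
t: 43.3
tcp_pos: [0.6742, -0.2241, 0.1819]
tool_rot: [-0.06, 0.998, 0.0, 0.001]
force: [-1.7, 3.3, 4.8]
finger_gap: 0.208
gripper_force: 31.1
```

```bash
python3 ft.py; python3 -c "
from tab import tab
for a in (-9,-15,-21): tab(a,6,4)"
```

```text
t 43.3 ang -7.4 r 0.0446 z 0.1819 Ftan 3.01 Frad -2.09 Fz 4.8 gap 0.208
-9 -> -15 0.3 -1.1 0 0; 0.7 -2.1 0 0; 1.0 -3.1 0 0; 1.4 -4.2 0 0
-15 -> -21 0.4 -1.0 0 0; 0.9 -2.0 0 0; 1.3 -3.0 0 0; 1.8 -4.0 0 0
-21 -> -27 0.5 -1.0 0 0; 1.1 -1.9 0 0; 1.7 -2.9 0 0; 2.3 -3.8 0 0
```

Call:
step_arm --targets "0.3 -1.1 0 0; 0.7 -2.1 0 0; 1.0 -3.1 0 0; 1.4 -4.2 0 0"

```text
t: 43.7
tcp_pos: [0.6735, -0.2278, 0.1819]
tool_rot: [-0.06, 0.998, 0.001, 0.001]
force: [-0.2, 3.8, 5.3]
finger_gap: 0.211
gripper_force: 31.2
```

```bash
python3 ft.py
```

```text
t 43.7 ang -12.2 r 0.0445 z 0.1819 Ftan 3.71 Frad -1.0 Fz 5.3 gap 0.211
```

Call:
step_arm --targets "0.4 -1.0 0 0; 0.9 -2.0 0 0; 1.3 -3.0 0 0; 1.8 -4.0 0 0"

```text
t: 44.1
tcp_pos: [0.6722, -0.2317, 0.1818]
tool_rot: [-0.06, 0.998, 0.001, 0.001]
force: [0.0, 4.6, 5.2]
finger_gap: 0.208
gripper_force: 31.2
```

```bash
python3 ft.py
```

```text
t 44.1 ang -17.5 r 0.0443 z 0.1818 Ftan 4.44 Frad -1.37 Fz 5.2 gap 0.208
```

Call:
step_arm --targets "-0.4 0.9 0 0; -0.8 1.7 0 0; -0.8 1.7 0 0"

```text
t: 44.4
tcp_pos: [0.6723, -0.2315, 0.1819]
tool_rot: [-0.06, 0.998, -0.0, 0.0]
force: [-1.4, 1.0, 5.9]
finger_gap: 0.208
gripper_force: 31.1
```

```bash
python3 ft.py
```

```text
t 44.4 ang -17.2 r 0.0443 z 0.1819 Ftan 0.53 Frad -1.67 Fz 5.9 gap 0.208
```

Call:
step_arm --targets "0 0 0 0; 0 0 0 0; 0 0 0 0; 0 0 0 0" --gripper 0.62

```text
t: 44.8
tcp_pos: [0.6721, -0.2315, 0.1804]
tool_rot: [-0.059, 0.998, -0.0, -0.0]
force: [-0.2, 0.0, -0.8]
finger_gap: 0.38
gripper_force: 0.0
```

Call:
step_arm --targets "0 0 -5 0; 0 0 -15 0; 0 0 -30 0; 0 0 -50 0; 0 0 -70 0; 0 0 -80 0; 0 0 -80 0; 0 0 -80 0"

```text
t: 45.6
tcp_pos: [0.672, -0.2312, 0.2609]
tool_rot: [-0.06, 0.998, 0.0, -0.0]
force: [-0.0, 0.4, -0.2]
finger_gap: 0.378
gripper_force: 0.0
```

```bash
python3 - <<'E'
from h import *
st();C=cam('wrist');manip.snapshot('wrist')
for q in('crank_grip','crank_axis'): print(q,[(d['p'],np.round(ray(C,d['position'],.217),4)) for d in manip.mark_of('wrist',q)[:1]])
E
```

```text
t 45.6 tcp [ 0.672  -0.2312  0.2609] rot [[-0.993, -0.119, -0.0], [-0.119, 0.993, 0.0], [0.0, 0.0, -1.0]] F [-0.   0.4 -0.2] gap 0.3783839955872615 q [-0.49  0.6   1.12 -0.    1.42 -2.18]
crank_grip [(0.84, array([ 0.6737, -0.2272,  0.217 ]))]
crank_axis [(0.85, array([ 0.6285, -0.2201,  0.217 ]))]
```

Call:
step_arm --targets "0 0 -20 0; 30 0 -40 0; 75 0 -40 0; 120 0 -40 0; 165 0 -40 0; 205 0 -40 0; 230 0 -40 0; 240 0 -40 0; 240 0 -40 0"

```text
t: 46.65
tcp_pos: [0.4333, -0.2598, 0.3008]
tool_rot: [-0.059, 0.998, 0.0, -0.0]
force: [0.5, -0.5, 0.6]
finger_gap: 0.382
gripper_force: 0.0
```

```bash
python3 lk.py 2>/dev/null; python3 - <<'E'
from h import *
im=manip.snapshot('top')
g=im[136:146,298:316].mean(2).astype(int);print('\n'.join(' '.join('%3d'%v for v in r) for r in g))
print(manip.sign_off())
E
```

```text
t 46.65 tcp [ 0.4333 -0.2598  0.3008] rot [[-0.993, -0.117, -0.0], [-0.117, 0.993, 0.001], [0.0, 0.001, -1.0]] F [ 0.5 -0.5  0.6] gap 0.38157280293527884 q [-0.76  0.25  1.59  0.    1.3  -2.45]
0.75
xmin -65.10390968622227 xmax 35.91458002771977 y -89.65610167079817 82.12790478390215 left end x [20.96715816 81.99103768] right [ 22.60648285 -82.81266803]
-75 21.88321000452399 24.9081791151554
-60 -50.80764241238827 24.08678596716123
60 -62.26086696519854 22.468794306363662
75 19.18505172341193 24.11702470005351
109 109 106 106  98  92  85  90  93  95 100 106 108 109 107 107 105 107
109 109 105  94  79  73  88 103 105  90  80  88  99 101 103 103 104 104
112 110 101  82  64  81 121 147 141 111  78  71  89  95 100 100 101 103
114 111  99  70  56  99 148 167 165 134  87  62  79  95  98  99 100 103
109 109  93  64  51  98 145 168 163 132  84  52  71  90  95 100 101 102
103  98  81  54  40  73 116 140 136 106  65  50  69  88  93  98  99 101
 88  76  61  37  24  41  68  87  86  65  42  46  73  87  90  94  97  98
 63  56  42  20   9  18  32  39  40  30  27  50  75  89  90  93  95  97
 56  49  33  13  11  13   9  12  13  12  22  54  81  90  95  93  95  95
 70  63  43  16   7   4   7   2  11   8  21  51  80  94 100  99  98  95
the job is handed in; nothing more can be done
None
```

The lock sits square against both pins and is clamped, and the job is handed in with the crank free: I stopped at about 4.4 N, but the crank sprang back a few degrees on release, so I estimate (not measured) the foot holds with 40–50 N.

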